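Kit up polished discs and the fuller screw carton

TASK

Make up the kit: with the trowel, slide under each polished disc lying in front of the bench stop and tip it gently into the larger bay of the grey tray (discs may overlap there; never touch a disc with the gripper). Lift the two closed cartons in turn to find the heavier, handling them lightly as the card is thin: stand the heavier in the smaller bay of the tray and the lighter in the low red bin on the bench. Finish with the trowel laid back flat along its black mat, and leave the bottle, the jar and the wrench alone.

Things in the scene. Friction and masses are not known exactly. Their poses are not given: they have to be found in the camera images.
- stop: aluminium bench stop, a fixed low bar 20 mm (x) x 340 mm (y) x 14 mm high; origin at the centre of its underside on the bench. Its -x face is the one towards the discs: push a disc against it and the blade goes under
- disc1_mid (a point): polished aluminium disc lying flat, 60 mm across, 6 mm thick, 60 g, lower rim bevelled (3 mm up, 4 mm in) so that a blade gets under; the point is its centre, 3 mm up. Slides off the blade beyond about 17 degrees of tilt. Never to be touched by fingers or arm (1 N) or to move faster than 1.2 m/s (a fall of 70 mm). May be absent. Starts within 40 mm of the stop, 75 mm or more between centres
- disc2_mid (a point): polished aluminium disc lying flat, 60 mm across, 6 mm thick, 60 g, lower rim bevelled (3 mm up, 4 mm in) so that a blade gets under; the point is its centre, 3 mm up. Slides off the blade beyond about 17 degrees of tilt. Never to be touched by fingers or arm (1 N) or to move faster than 1.2 m/s (a fall of 70 mm). May be absent. Starts within 40 mm of the stop, 75 mm or more between centres
- disc3_mid (a point): polished aluminium disc lying flat, 60 mm across, 6 mm thick, 60 g, lower rim bevelled (3 mm up, 4 mm in) so that a blade gets under; the point is its centre, 3 mm up. Slides off the blade beyond about 17 degrees of tilt. Never to be touched by fingers or arm (1 N) or to move faster than 1.2 m/s (a fall of 70 mm). May be absent. Starts within 40 mm of the stop, 75 mm or more between centres
- trowel_grip (a point): trowel, 0.22 kg: level wooden handle above a thin steel blade. The point: the grip in the handle, 47 mm above the blade's underside; x points to the blade's front edge, z up. Handle 22 x 22 mm, from 60 mm behind the point to 25 mm ahead; post at its rear (48 mm behind). Flat blade 70 mm wide, 2 mm thick, from 55 mm behind the point to 85 mm ahead. Starts flat on its mat
- home_mid (a point): centre of the trowel's thin black rubber mat, 170 mm (x) x 100 mm (y), flush with the bench (no height); x is its long axis
- disc_bay (a point): centre of the floor of the grey tray's larger bay, floor 3 mm above the bench; bay 160 mm (x) x 171 mm (y) inside, rim 10 mm above the floor, walls 4 mm. The tray is fixed; its smaller bay adjoins on the +y side
- carton_bay (a point): centre of the floor of the grey tray's smaller bay, 160 mm (x) x 97 mm (y) inside, floor 3 mm above the bench, rim 10 mm above the floor
- carton1_mid (a point): closed cardboard carton of screws, 58 mm (x) x 70 mm (y) x 70 mm high, upright; the point is its centre, 35 mm up. 0.2 to 0.7 kg; the two look alike and differ by more than 0.12 kg. Thin card: a grip above 20 N (40 N over both fingers together) crushes it; a grip of 8 to 12 N lifts it
- carton2_mid (a point): closed cardboard carton of screws, 58 mm (x) x 70 mm (y) x 70 mm high, upright; the point is its centre, 35 mm up. 0.2 to 0.7 kg; the two look alike and differ by more than 0.12 kg. Thin card: a grip above 20 N (40 N over both fingers together) crushes it; a grip of 8 to 12 N lifts it
- bin_in (a point): centre of the inner floor (4 mm above the bench) of the fixed low red bin, 122 x 122 mm inside, 34 mm high outside, walls 4 mm
- oil_can: bystander: black bottle, 52 mm across, 120 mm high, origin under its centre
- jar: bystander: jar, 64 mm across, 80 mm high, origin under its centre
- wrench: bystander: steel wrench lying on the bench beyond the stop; origin under its middle
Mind the look-alikes: they are no part of the job. Leave any brown or orange look-alike of the part that bears disc1_mid alone. Leave any yellow look-alike of the part that bears carton1_mid alone.

How it is judged:
At the end, for the whole second after the job is handed in: Discs in the larger bay (centre within 60 mm x, 65 mm y; flat within 0.3 rad); heavier carton upright in the smaller bay (60, 30 mm), lighter upright in the bin (45 mm); trowel flat on its mat (45 mm, 0.35 rad either way round); all at rest (x of disc1_mid in the frame of disc_bay between -0.06 and 0.06 m and y of disc1_mid in the frame of disc_bay between -0.065 and 0.065 m and z of each of disc1_mid, disc2_mid, disc3_mid in the frame of disc_bay below 0.022 m and angle between each of disc1_mid, disc2_mid, disc3_mid's own z axis and vertical below 0.3 rad and linear speed of each of disc1, disc2, disc3, carton2, carton1, trowel below 0.02 m/s and x of disc2_mid in the frame of disc_bay between -0.06 and 0.06 m and y of disc2_mid in the frame of disc_bay between -0.065 and 0.065 m and x of disc3_mid in the frame of disc_bay between -0.06 and 0.06 m and y of disc3_mid in the frame of disc_bay between -0.065 and 0.065 m and x of carton2_mid in the frame of carton_bay between -0.06 and 0.06 m and y of carton2_mid in the frame of carton_bay between -0.03 and 0.03 m and z of carton2_mid in the frame of carton_bay below 0.045 m and angle between each of carton2_mid, carton1_mid's own z axis and vertical below 0.15 rad and x of carton1_mid in the frame of bin_in between -0.045 and 0.045 m and y of carton1_mid in the frame of bin_in between -0.045 and 0.045 m and z of carton1_mid in the frame of bin_in below 0.045 m and horizontal distance between trowel_grip and home_mid below 0.045 m and height (world z) of trowel_grip below 0.055 m and angle between trowel_grip's own z axis and vertical below 0.1 rad and angle between the x axis of trowel_grip and the x axis of home_mid, either way round below 0.35 rad); the robot touches nothing.
It fails at once if a disc touched by the fingers or arm (more than 1 N) (contact force between any of the fingers, the arm and disc1 above 1 N or contact force between any of the fingers, the arm and disc2 above 1 N or contact force between any of the fingers, the arm and disc3 above 1 N).
It fails at once if a disc dropped or flung (faster than 1.2 m/s) (linear speed of any of disc1, disc2, disc3 above 1.2 m/s).
It fails at once if a carton squeezed: over 40 N from both fingers together (contact force between the fingers and carton1 above 40 N or contact force between the fingers and carton2 above 40 N).
It fails at once if the bottle, jar or wrench moved by more than 30 mm (distance of any of oil_can, jar, wrench from where it was at the start of the episode above 0.03 m).
Of disc1, disc2, disc3 only 2 to 3 are there at a start; the rules pass over those that are not, and their reading is None.
At some moment in a run one of carton1, carton2, disc2 may be knocked a few centimetres aside while the robot is not near it.
It also fails if it takes over 210 s, if anything falls off the work surface, if the arm or the gripper's body presses on something with over 40 N, if the wrist force passes 120 N, or if a joint passes its speed limit or range.

ROBOT

A 6-joint arm with a two-finger parallel gripper is mounted at the origin on the work surface. World frame = base frame: x ahead of the robot, y to its left, z up, the work surface at z = 0. Lengths are in m, angles in rad, forces in N, time in s.
With the tool pointing down it reaches from about 0.3 to 0.875 m from the base axis. Payload 6.4 kg.
Tool frame: the origin (TCP) lies on the mounting face of the last link; the fingertips stand 173 mm ahead of it and the grasp point (between the pads) lies 155 mm ahead of it (ctrl.tip_reach is the distance from the TCP to the fingertips, in m); z points along the fingers, y is the line along which they close (so a half turn about z gives the same grasp; the last joint's range is limited). The gripper opens to 85 mm and grips with 20 to 120 N. Pads are 22 mm wide; open, the fingers measure 114 mm over their backs; the gripper's body (76 mm by 85 mm) begins 54 mm behind the grasp point. The pads swing forward as they close: fully open they stand 13 mm farther back than shut.
Start: joints at [0.945, 0.181, 1.607, -0, 1.354, -0.206], TCP at [0.234, 0.525, 0.405] pointing down, gripper open.
Joint ranges: [-2.99, 2.99], [-0.89, 2.07], [0.3, 2.58], [-1.14, 4.28], [0, 2.63], [-3.12, 3.12]. Speed limits (rad/s): [2.57, 2.57, 3.01, 3.14, 3.14, 3.14].

INTERFACE

Orientations are given as a unit quaternion [w, x, y, z].
In Python, from bench import ctrl gives the robot as it stands.
- The arm moves only by the shell command python3 -m pendant 'ROWS'. ROWS is JSON, a list that holds one entry, the list of rows, each a list of 7 numbers: the opening, from 0 (shut) to 1 (fully open), then the shift along the tool's x, y, z in mm, then the turn, a rotation vector about the tool's x, y, z in rad. A call has 1 to 5 rows; each row is the pose to reach, as a shift and turn from the pose commanded when the call began, along the tool's axes at that moment; what a row does not reach only later rows make up. A row lasts 1/12 s, in which the tool goes at most 41.7 mm and 7.16 degrees, less where a joint would pass 70% of its speed; a pose out of reach is approached as far as the arm can. A call with a gripper value outside its range is refused whole. The fingers move at their own pace and stop on an object; the grip force is fixed at half the most. Time passes only in rows, so rows that repeat a pose let the fingers close. It gives the time, the measured TCP pose, the force, the opening and the grip force at its end, in the units of the state.
- ctrl.get_obs(): the state, without advancing time (a new reading comes with each control period).
- ctrl.camera(name): name is "scene" or "top"; returns the picture (400x640x3 uint8, red, green, blue); there is no depth.
- ctrl.camera_params(name): a dict with "mtx" (3x3 intrinsics, pixels), "world_from_camera" (4x4, takes a point from camera to world coordinates). Camera axes: x right, y down, z forward; pixel columns grow to the right and rows downward; lengths in m; the calibration is good to about 2 mm. A picture is of the moment at which its call begins. camera_params takes no time and is no camera call.
- ctrl.hand_in(): hands the job in; it is judged then, once.
Trained networks look in the newest picture that a camera, given by its name, has taken for a name from the list of things; names that differ only in an ending like _2 or _b are one class to them, and where a whole thing is asked for, a point or a joint stands for the part that bears it (a point fixed in the world has none). Each returns a list of dicts, best first, with "confidence" (0 to 1); they miss things now and then, are a little off and sometimes report something else, mostly with a low value. They report only what shows in the picture. A call takes as long as a camera call. They do not tell look-alikes from the thing itself.
- ctrl.boxes_of(camera, name): "point" ([column, row] as shares, 0 to 1, of the picture: columns of its width, rows of its height, amid what is visible of it).
The state is a dict: "time_s": time; "q": joint angles; "dq": joint speeds; "joint_efforts": joint torques, N m; "eef_pos": TCP position; "eef_rot": TCP orientation; "wrist_force": force on the tool from outside, world axes, zero at the start; "torque": the same for the moment, N m; "opening": opening from 0.0 (shut) to 1.0 (fully open); "grasp_force": force on a finger pad.
Only numpy, scipy, OpenCV 4.12 (cv2) and the standard library are available. Lean on these libraries where they do the work, as an engineer would, in place of code of your own. Each camera call takes 0.05 s, during which the arm holds its last target. There are 200 camera calls.

## Working session

There is one attempt and no reset: what is moved stays moved. The work goes in short steps, Python scripts to look and compute and a shell command to move; the robot and the scene stay as the last step left them, time stands still between calls to the robot, and variables do not carry over. Pictures are saved under pics/ and viewed, at most 14 in all, crops included, and the job is handed in when it is done.

```bash
ls; mkdir -p pics; python3 - <<'E'
from bench import ctrl
import cv2,numpy as np
np.set_printoptions(precision=4,suppress=True)
o=ctrl.get_obs();print(o)
for c in("scene","top"):
    im=ctrl.camera(c);cv2.imwrite(f"pics/{c}0.png",im[:,:,::-1])
    p=ctrl.camera_params(c);print(c,np.array(p["mtx"]),np.array(p["world_from_camera"]))
E
```

```text
pics
{'time_s': 0.0, 'q': array([ 0.9447,  0.1816,  1.608 ,  0.    ,  1.3538, -0.2063]), 'dq': array([ 0.0006, -0.001 ,  0.0006,  0.001 ,  0.0021,  0.0004]), 'joint_efforts': array([ -0.0011, -44.4852, -35.1338,  -0.0003,   0.009 ,  -0.    ]), 'eef_pos': array([0.2342, 0.5249, 0.4038]), 'eef_rot': array([-0.0004,  0.2083,  0.9781, -0.0008]), 'wrist_force': array([-0.3997,  0.132 , -0.2421]), 'torque': array([0.0451, 0.0052, 0.0152]), 'grasp_force': 0.0, 'opening': 0.9994393005918067}
scene [[428.0547   0.     321.0489]
 [  0.     428.0547 193.2153]
 [  0.       0.       1.    ]] [[ 0.6774  0.5491 -0.4895  1.1584]
 [ 0.7354 -0.5229  0.4311 -0.5222]
 [-0.0192 -0.652  -0.758   1.0052]
 [ 0.      0.      0.      1.    ]]
top [[493.5817   0.     311.8836]
 [  0.     493.5817 195.9809]
 [  0.       0.       1.    ]] [[-0.0078 -0.9913  0.1316  0.3628]
 [-0.9999  0.0058 -0.0157  0.0024]
 [ 0.0148 -0.1318 -0.9912  1.4662]
 [ 0.      0.      0.      1.    ]]
```

View pics/top0.png

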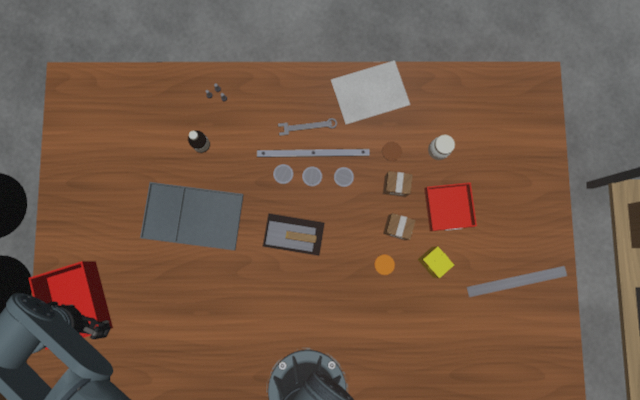

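View pics/scene0.png

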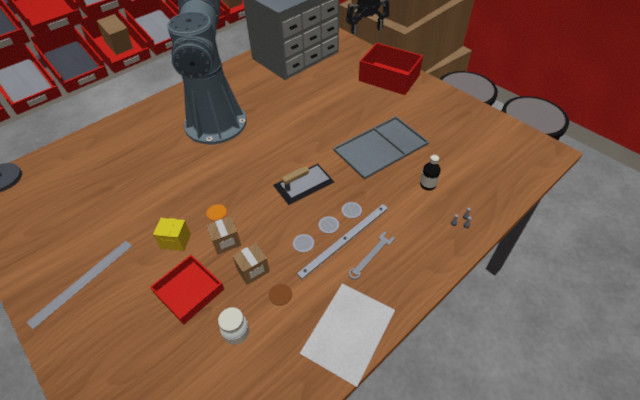

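```bash
cat > h.py <<'E'
from bench import ctrl
import cv2,numpy as np
from scipy.spatial.transform import Rotation as R
np.set_printoptions(precision=4,suppress=True)
def w(c,uv,z):
    p=ctrl.camera_params(c);T=np.array(p["world_from_camera"])
    d=T[:3,:3]@np.linalg.inv(p["mtx"])@[uv[0],uv[1],1];o=T[:3,3]
    return o+d*(z-o[2])/d[2]
def px(c,P):
    p=ctrl.camera_params(c);T=np.linalg.inv(p["world_from_camera"])
    v=np.array(p["mtx"])@(T[:3,:3]@np.array(P)+T[:3,3]);return v[:2]/v[2]
def rot(o=None):
    q=(o or ctrl.get_obs())["eef_rot"];return R.from_quat([q[1],q[2],q[3],q[0]])
E
python3 - <<'E'
from h import *
for c in("top","scene"):
    ctrl.camera(c)
    for n,z in dict(stop=.014,disc1_mid=.006,trowel_grip=.047,home_mid=0,disc_bay=.003,carton_bay=.003,carton1_mid=.07,bin_in=.004,oil_can=.12,jar=.08,wrench=.005).items():
        for b in ctrl.boxes_of(c,n):
            if b["confidence"]>.3:
                uv=np.array(b["point"])*[640,400];print(c,n,round(b["confidence"],2),uv.round(),w(c,uv,z)[:2])
E
```

```text
top stop 0.66 [314. 149.] [ 0.6978 -0.028 ]
top disc1_mid 0.72 [342. 179.] [ 0.6082 -0.1116]
top disc1_mid 0.59 [391. 152.] [ 0.6909 -0.2601]
top disc1_mid 0.54 [384. 264.] [ 0.3543 -0.2314]
top trowel_grip 0.79 [288. 234.] [0.4425 0.0482]
top trowel_grip 0.6 [309. 172.] [ 0.621  -0.0131]
top home_mid 0.9 [299. 225.] [0.4713 0.0187]
top disc_bay 0.85 [193. 216.] [0.4987 0.3334]
top carton_bay 0.8 [196. 213.] [0.5068 0.3241]
top carton_bay 0.51 [316. 149.] [ 0.7006 -0.0341]
top carton1_mid 0.91 [431. 262.] [ 0.3602 -0.3549]
top carton1_mid 0.62 [397. 185.] [ 0.5797 -0.2652]
top bin_in 0.79 [443. 208.] [ 0.5196 -0.4133]
top oil_can 0.94 [198. 143.] [0.6927 0.298 ]
top oil_can 0.56 [302. 227.] [0.4577 0.0085]
top jar 0.94 [444. 148.] [ 0.6832 -0.4002]
top jar 0.34 [343. 177.] [ 0.5998 -0.108 ]
top wrench 0.92 [306. 124.] [ 0.7783 -0.0045]
scene stop 0.6 [346. 244.] [ 0.7025 -0.0349]
scene stop 0.36 [187. 289.] [ 0.519  -0.4291]
scene disc1_mid 0.84 [280. 294.] [ 0.692  -0.2612]
scene disc1_mid 0.72 [303. 240.] [ 0.6058 -0.1084]
scene disc1_mid 0.6 [218. 213.] [ 0.3596 -0.2284]
scene trowel_grip 0.87 [304. 179.] [0.4621 0.0229]
scene home_mid 0.68 [302. 194.] [0.4699 0.0058]
scene home_mid 0.57 [305. 242.] [ 0.613  -0.1061]
scene disc_bay 0.6 [379. 146.] [0.4912 0.3352]
scene carton_bay 0.64 [380. 148.] [0.5009 0.3281]
scene carton1_mid 0.84 [170. 236.] [ 0.3864 -0.3859]
scene carton1_mid 0.64 [249. 267.] [ 0.6112 -0.2876]
scene bin_in 0.88 [188. 290.] [ 0.5173 -0.4268]
scene bin_in 0.71 [430. 174.] [0.6938 0.3534]
scene oil_can 0.94 [434. 176.] [0.7597 0.2534]
scene oil_can 0.67 [326. 226.] [ 0.6756 -0.085 ]
scene jar 0.71 [432. 176.] [0.7371 0.286 ]
scene jar 0.67 [231. 324.] [ 0.7088 -0.4083]
scene wrench 0.96 [370. 255.] [ 0.7691 -0.0056]
```

Top view: grey discs at (283,174), (312,176) and (344,177), below the stop at (313,153). The brown disc (391,152) and orange disc (384,264) are look-alikes. The cartons are at (399,184) and (401,227), and the yellow one (438,263) is a look-alike. The trowel is on its mat at (294,235), the tray at (193,216) with its smaller bay on the left (+y), and the bench bin at (450,207). The big red bin at lower left isn't part of the job. Next I'll enlarge and rectify.

```bash
cat >> h.py <<'E'
def rect(c,x0,x1,y0,y1,z,s,name,im=None):
    "metric view: up=+x, left=+y, s px/m"
    W,H=int((y1-y0)*s),int((x1-x0)*s)
    src=np.float32([px(c,(a,b,z)) for a,b in((x1,y1),(x1,y0),(x0,y0),(x0,y1))])
    M=cv2.getPerspectiveTransform(src,np.float32([[0,0],[W,0],[W,H],[0,H]]))
    im=ctrl.camera(c) if im is None else im
    r=cv2.warpPerspective(im,M,(W,H),flags=cv2.INTER_CUBIC)[:,:,::-1].copy()
    for x in np.arange(np.ceil(x0*20)/20,x1,.05):
        v=int((x1-x)*s);cv2.putText(r,f"{x:.2f}",(0,v),0,.35,(0,255,255));cv2.line(r,(0,v),(8,v),(0,255,255))
    for y in np.arange(np.ceil(y0*20)/20,y1,.05):
        u=int((y1-y)*s);cv2.putText(r,f"{y:.2f}",(u,10),0,.3,(0,255,255));cv2.line(r,(u,0),(u,8),(0,255,255))
    cv2.imwrite(name,r)
E
python3 - <<'E'
from h import *
im=ctrl.camera("top")
rect("top",.40,.74,-.18,.14,0.0,1700,"pics/mid.png",im)
a,b=[cv2.imread("pics/mid.png")],0
rect("top",.33,.74,-.5,-.2,0.07,1400,"pics/cart.png",im)
m=cv2.cvtColor(im,cv2.COLOR_RGB2HSV)
p=lambda u,v:(im[v,u],m[v,u])
print(p(283,174),p(193,216),p(399,190),p(450,207),p(200,120),p(300,237))
E
```

```text
(array([122, 124, 131], dtype=uint8), array([113,  18, 131], dtype=uint8)) (array([86, 93, 97], dtype=uint8), array([101,  29,  97], dtype=uint8)) (array([168, 167, 167], dtype=uint8), array([  0,   2, 168], dtype=uint8)) (array([183,  50,  41], dtype=uint8), array([  2, 198, 183], dtype=uint8)) (array([112,  75,  51], dtype=uint8), array([ 12, 139, 112], dtype=uint8)) (array([132, 109,  81], dtype=uint8), array([ 16,  99, 132], dtype=uint8))
```

View pics/mid.png

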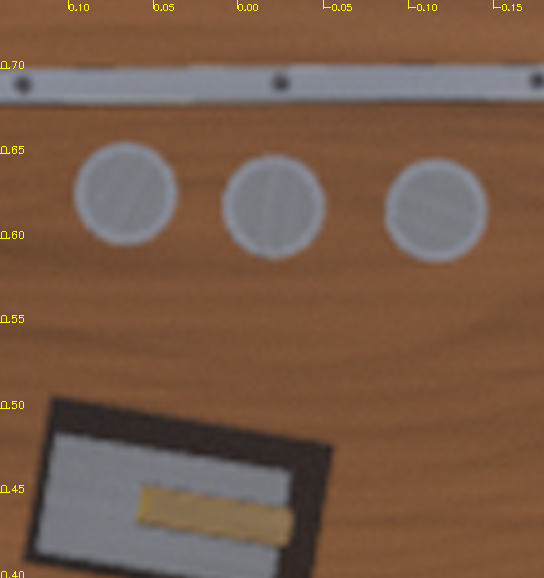

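View pics/cart.png

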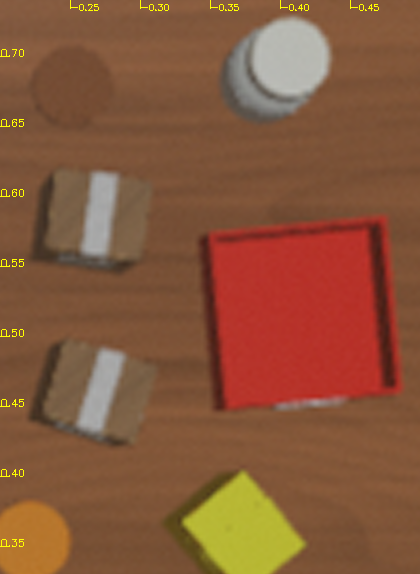

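```bash
cat >> h.py <<'E'
def go(p,yaw,pitch=0,reach=.155):
    """grasp point p (world), yaw = world angle (deg) of tool x; tool y = yaw-90; pitch>0 = nose (tool x) down. Prints shift mm / rotvec from measured pose"""
    o=ctrl.get_obs();r=rot(o);y,t=np.radians([yaw,pitch])
    t_=R.from_euler('z',y)*R.from_euler('y',t)*R.from_euler('x',np.pi)
    pos=np.array(p)-t_.apply([0,0,reach])
    print("t",round(o["time_s"],2),"shift",(r.inv().apply(pos-o["eef_pos"])*1e3).round(1),"rv",(r.inv()*t_).as_rotvec().round(3))
    return t_
def st():
    o=ctrl.get_obs();r=rot(o);g=o["eef_pos"]+r.apply([0,0,.155]);x=r.apply([1,0,0])
    print("t",round(o["time_s"],2),"grasp",g,"yaw",np.degrees(np.arctan2(x[1],x[0])).round(2),"pitch",np.degrees(np.arcsin(-x[2])).round(2),"z",r.apply([0,0,1]),"op",round(o["opening"],3),"gf",round(o["grasp_force"],2),"F",o["wrist_force"],"q",o["q"])
E
python3 - <<'E'
from h import *
st()
go((.5857,-.27,.145),82.4)
im=ctrl.camera("top")
rect("top",.38,.62,.18,.50,0.013,1700,"pics/tray.png",im)
E
```

```text
t 1.35 grasp [0.2344 0.5251 0.2497] yaw 155.95 pitch 0.0 z [ 0.  0. -1.] op 0.999 gf 0.0 F [-0.0905 -0.0157 -0.4408] q [ 0.9447  0.1808  1.607  -0.      1.3538 -0.2063]
t 1.35 shift [-644.9 -582.9  104.7] rv [0.    0.    1.284]
```

View pics/tray.png

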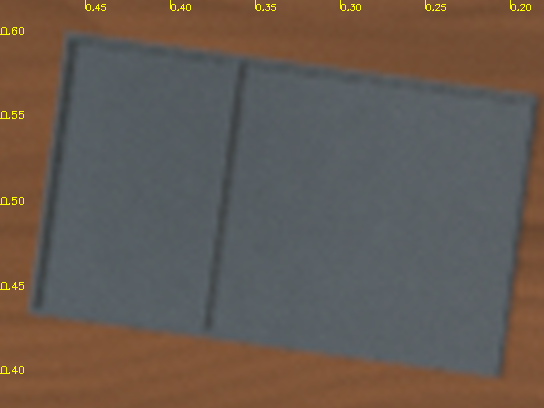

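Tray: yaw is about -7.7°, disc bay at (0.493,0.283) and carton bay at (0.511,0.420). Now I'll translate to the first carton.

```bash

for i in 1 2 3 4 5; do python3 -m pendant '[[[1,-26,-23,4,0,0,0],[1,-52,-47,8,0,0,0],[1,-77,-70,12,0,0,0],[1,-103,-93,16,0,0,0],[1,-129,-117,20,0,0,0]]]'|tail -c 300; done
python3 -m pendant '[[[1,0,0,0,0,0,0.12],[1,0,0,0,0,0,0.24],[1,0,0,0,0,0,0.36],[1,0,0,0,0,0,0.48],[1,0,0,0,0,0,0.6]]]'
python3 -m pendant '[[[1,0,0,0,0,0,0.12],[1,0,0,0,0,0,0.24],[1,0,0,0,0,0,0.36],[1,0,0,0,0,0,0.48],[1,0,0,0,0,0,0.6]]]' >/dev/null
python3 - <<'E'
from h import *
st();t_=go((.5857,-.27,.145),82.4)
E
```

```text
time_s: 1.82
eef_pos: [0.3047, 0.3644, 0.3846]
eef_rot: [0.0, 0.208, 0.978, 0.0]
wrist_force: [1.6, -0.5, 0.2]
opening: 0.995
grasp_force: 0.0
time_s: 2.23
eef_pos: [0.3749, 0.2048, 0.3648]
eef_rot: [0.0, 0.208, 0.978, 0.0]
wrist_force: [-0.1, -0.5, 0.4]
opening: 1.004
grasp_force: 0.0
time_s: 2.65
eef_pos: [0.4451, 0.0452, 0.3448]
eef_rot: [0.0, 0.208, 0.978, 0.0]
wrist_force: [0.8, 0.5, 1.0]
opening: 1.005
grasp_force: 0.0
time_s: 3.07
eef_pos: [0.5152, -0.1143, 0.3246]
eef_rot: [0.0, 0.208, 0.978, 0.0]
wrist_force: [0.5, 0.3, 1.0]
opening: 0.998
grasp_force: 0.0
time_s: 3.48
eef_pos: [0.5854, -0.2736, 0.3044]
eef_rot: [-0.0, 0.208, 0.978, 0.0]
wrist_force: [-0.3, 1.0, 1.1]
opening: 0.999
grasp_force: 0.0
time_s: 3.9
eef_pos: [0.5849, -0.2722, 0.3045]
eef_rot: [-0.0, 0.491, 0.871, 0.0]
wrist_force: [-0.2, 0.2, -0.3]
opening: 0.996
grasp_force: 0.0
t 4.32 grasp [ 0.5849 -0.272   0.1496] yaw 86.85 pitch -0.0 z [-0.0001  0.     -1.    ] op 1.003 gf 0.0 F [-1.0944 -0.3881  0.557 ] q [-0.6189  0.4308  1.5005 -0.      1.2105 -0.564 ]
t 4.32 shift [2.1 0.6 4.6] rv [-0.    -0.     0.078]
```

```bash

python3 -m pendant '[[[1,2,0.6,10,0,0,0.078],[1,2,0.6,35,0,0,0.078],[1,2,0.6,60,0,0,0.078],[1,2,0.6,85,0,0,0.078],[1,2,0.6,100,0,0,0.078]]]' >/dev/null
python3 -m pendant '[[[0.8,0,0,0,0,0,0],[0.78,0,0,0,0,0,0],[0.76,0,0,0,0,0,0],[0.75,0,0,0,0,0,0],[0.74,0,0,0,0,0,0]]]'
python3 -m pendant '[[[0.73,0,0,0,0,0,0],[0.73,0,0,0,0,0,0]]]'
python3 -m pendant '[[[0.72,0,0,0,0,0,0],[0.72,0,0,0,0,0,0]]]'
python3 - <<'E'
from h import *
st()
im=ctrl.camera("scene");cv2.imwrite("pics/s1.png",cv2.resize(im[150:330,130:330],None,fx=3,fy=3,interpolation=2)[:,:,::-1])
E
```

```text
time_s: 5.15
eef_pos: [0.5863, -0.2705, 0.2066]
eef_rot: [0.002, 0.751, 0.661, 0.0]
wrist_force: [-0.2, -0.5, 1.1]
opening: 0.738
grasp_force: 0.0
time_s: 5.32
eef_pos: [0.5858, -0.2702, 0.2056]
eef_rot: [0.001, 0.751, 0.661, 0.0]
wrist_force: [-0.4, 0.7, -0.1]
opening: 0.73
grasp_force: 0.0
time_s: 5.48
eef_pos: [0.5856, -0.27, 0.2049]
eef_rot: [0.0, 0.751, 0.661, 0.0]
wrist_force: [0.1, 0.2, 0.1]
opening: 0.716
grasp_force: 0.0
t 5.48 grasp [ 0.5857 -0.2701  0.0499] yaw 82.72 pitch 0.01 z [ 0.0002 -0.0001 -1.    ] op 0.716 gf 0.0 F [0.1404 0.205  0.1116] q [-0.6158  0.5615  1.5393  0.      1.0404 -0.4888]
```

View pics/s1.png

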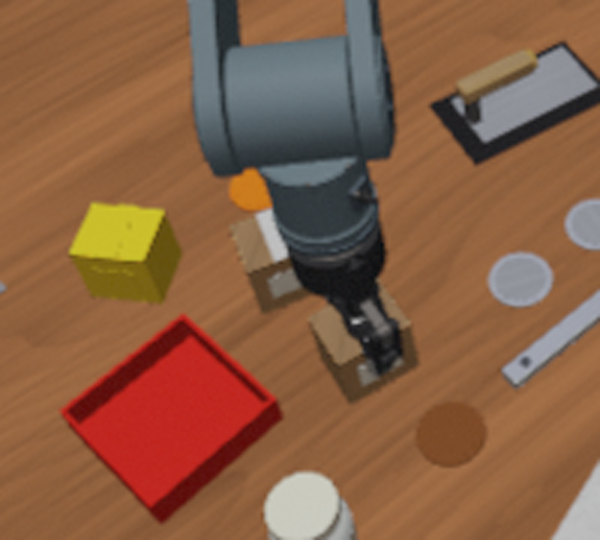

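The fingers straddle the far carton, at crop pixel (365,345). The crop also shows the trowel's post at its -y end. I'll close in fine steps while reading the grip force.

```bash

f() { grep -E 'open|grasp' | tr '\n' ' '; echo; }
python3 -m pendant '[[[0.71,0,0,0,0,0,0],[0.705,0,0,0,0,0,0]]]'|f
python3 -m pendant '[[[0.70,0,0,0,0,0,0],[0.695,0,0,0,0,0,0]]]'|f
python3 -m pendant '[[[0.69,0,0,0,0,0,0],[0.69,0,0,0,0,0,0]]]'|f
python3 -m pendant '[[[0.685,0,0,0,0,0,0],[0.685,0,0,0,0,0,0]]]'|f
python3 -m pendant '[[[0.68,0,0,0,0,0,0],[0.68,0,0,0,0,0,0]]]'|f
```

```text
opening: 0.705 grasp_force: 0.0 
opening: 0.694 grasp_force: 0.0 
opening: 0.688 grasp_force: 0.0 
opening: 0.682 grasp_force: 0.0 
opening: 0.68 grasp_force: 4.6
```

```bash

f() { grep -E 'open|grasp' | tr '\n' ' '; echo; }
python3 -m pendant '[[[0.678,0,0,0,0,0,0],[0.678,0,0,0,0,0,0]]]'|f
python3 -m pendant '[[[0.676,0,0,0,0,0,0],[0.676,0,0,0,0,0,0]]]'|f
python3 -m pendant '[[[0.674,0,0,0,0,0,0],[0.674,0,0,0,0,0,0],[0.674,0,0,0,0,0,0]]]'|f
```

```text
opening: 0.678 grasp_force: 8.9 
opening: 0.682 grasp_force: 13.7 
opening: 0.674 grasp_force: 18.7
```

```bash

f() { grep -E 'open|grasp|wrist|eef_pos' | tr '\n' ' '; echo; }
python3 -m pendant '[[[0.677,0,0,0,0,0,0],[0.677,0,0,0,0,0,0]]]'|f
python3 -m pendant '[[[0.677,0,0,-3,0,0,0],[0.677,0,0,-8,0,0,0],[0.677,0,0,-14,0,0,0],[0.677,0,0,-20,0,0,0],[0.677,0,0,-20,0,0,0]]]'|f
for i in 1 2 3; do python3 -m pendant '[[[0.677,0,0,0,0,0,0],[0.677,0,0,0,0,0,0]]]'|f; done
```

```text
eef_pos: [0.5856, -0.2701, 0.2048] wrist_force: [-1.3, 0.5, 3.1] opening: 0.68 grasp_force: 18.7 
eef_pos: [0.5862, -0.2704, 0.2265] wrist_force: [0.5, -0.1, -2.6] opening: 0.681 grasp_force: 18.2 
eef_pos: [0.5856, -0.27, 0.2247] wrist_force: [-0.8, 0.7, -3.2] opening: 0.676 grasp_force: 18.2 
eef_pos: [0.5854, -0.2699, 0.2243] wrist_force: [0.1, 0.2, -2.9] opening: 0.676 grasp_force: 18.2 
eef_pos: [0.5855, -0.27, 0.2244] wrist_force: [-0.6, -0.2, -3.2] opening: 0.682 grasp_force: 18.2
```

```bash

f() { grep -E 'open|grasp|wrist' | tr '\n' ' '; echo; }
python3 -m pendant '[[[0.679,0,0,0,0,0,0],[0.679,0,0,0,0,0,0]]]'|f
python3 -m pendant '[[[0.681,0,0,0,0,0,0],[0.681,0,0,0,0,0,0]]]'|f
python3 -m pendant '[[[0.683,0,0,0,0,0,0],[0.683,0,0,0,0,0,0]]]'|f
python3 - <<'E'
from h import *
st();go((.5857,-.27,.115),85);go((.52,-.4265,.115),85)
E
```

```text
wrist_force: [-0.1, -0.1, -3.1] opening: 0.676 grasp_force: 10.5 
wrist_force: [-0.1, -0.1, -2.4] opening: 0.683 grasp_force: 3.5 
wrist_force: [-1.4, 0.1, 0.6] opening: 0.678 grasp_force: 0.4 
t 8.53 grasp [ 0.586  -0.2703  0.0703] yaw 82.72 pitch 0.03 z [ 0.0008 -0.0006 -1.    ] op 0.678 gf 0.37 F [-1.4392  0.1261  0.569 ] q [-0.6158  0.5325  1.5346 -0.      1.0735 -0.4888]
t 8.53 shift [  0.2  -0.1 -44.7] rv [ 0.001  0.    -0.04 ]
t 8.53 shift [-163.4  -45.5  -44.7] rv [ 0.001  0.    -0.04 ]
```

It slipped back down onto the bench, as I'd eased the grip too far. I'll lower, regrip at about 0.678 (about 9 N) and carry it.

```bash

f() { grep -E 'open|grasp|wrist' | tr '\n' ' '; echo; }
python3 -m pendant '[[[0.71,0,0,7,0,0,0],[0.71,0,0,14,0,0,0],[0.71,0,0,20,0,0,0],[0.71,0,0,20,0,0,0]]]'|f
python3 -m pendant '[[[0.70,0,0,0,0,0,0],[0.69,0,0,0,0,0,0],[0.685,0,0,0,0,0,0],[0.681,0,0,0,0,0,0],[0.679,0,0,0,0,0,0]]]'|f
python3 -m pendant '[[[0.678,0,0,0,0,0,0],[0.678,0,0,0,0,0,0],[0.678,0,0,0,0,0,0]]]'|f
```

```text
wrist_force: [0.8, 0.5, -0.3] opening: 0.711 grasp_force: 0.3 
wrist_force: [-1.4, 0.9, 0.1] opening: 0.681 grasp_force: 1.3 
wrist_force: [-1.1, -0.2, 2.6] opening: 0.682 grasp_force: 4.0
```

```bash

f() { grep -E 'open|grasp|wrist' | tr '\n' ' '; echo; }
python3 -m pendant '[[[0.677,0,0,0,0,0,0],[0.677,0,0,0,0,0,0],[0.676,0,0,0,0,0,0],[0.676,0,0,0,0,0,0]]]'|f
python3 -m pendant '[[[0.6755,0,0,0,0,0,0],[0.6755,0,0,0,0,0,0]]]'|f
```

```text
wrist_force: [-3.2, 0.4, 5.2] opening: 0.677 grasp_force: 9.4 
wrist_force: [-2.9, 0.5, 5.0] opening: 0.681 grasp_force: 10.7
```

```bash

f() { grep -E 'open|grasp|wrist' | tr '\n' ' '; echo; }
python3 -m pendant '[[[0.675,0,0,-4,0,0,0],[0.675,0,0,-12,0,0,0],[0.675,0,0,-20,0,0,0],[0.675,0,0,-26,0,0,0],[0.675,0,0,-26,0,0,0]]]'|f
python3 -m pendant '[[[0.675,0,0,0,0,0,0],[0.675,0,0,0,0,0,0]]]'|f
python3 -m pendant '[[[0.675,0,0,0,0,0,0],[0.675,0,0,0,0,0,0]]]'|f
python3 -m pendant '[[[0.675,0,0,-10,0,0,0],[0.675,0,0,-20,0,0,0],[0.675,0,0,-30,0,0,0],[0.675,0,0,-40,0,0,0]]]'|f
python3 - <<'E'
from h import *
st();go((.52,-.4265,.115),85)
E
```

```text
wrist_force: [-0.1, -1.0, -3.0] opening: 0.677 grasp_force: 13.0 
wrist_force: [0.2, -0.3, -2.8] opening: 0.676 grasp_force: 13.0 
wrist_force: [0.5, -0.3, -3.1] opening: 0.679 grasp_force: 13.0 
wrist_force: [-0.2, 0.1, -2.5] opening: 0.678 grasp_force: 13.1 
t 11.12 grasp [ 0.5861 -0.2703  0.1175] yaw 82.73 pitch 0.04 z [ 0.0011 -0.0008 -1.    ] op 0.678 gf 13.08 F [-0.1659  0.1178 -2.4976] q [-0.6157  0.4692  1.5179 -0.      1.1531 -0.4888]
t 11.12 shift [-163.4  -45.6    2.5] rv [ 0.001  0.001 -0.04 ]
```

```bash

f() { grep -E 'eef_pos|open|grasp|wrist' | tr '\n' ' '; echo; }
python3 -m pendant '[[[0.675,-20,-6,0,0,0,0],[0.675,-50,-14,0,0,0,-0.02],[0.675,-80,-22,0,0,0,-0.04],[0.675,-110,-30,0,0,0,-0.06],[0.675,-140,-39,0,0,0,-0.08]]]'|f
python3 -m pendant '[[[0.675,-13,-5,0,0,0,0],[0.675,-20,-6,0,0,0,0],[0.675,-20,-6,0,0,0,0],[0.675,-20,-6,20,0,0,0],[0.675,-20,-6,40,0,0,0]]]'|f
python3 - <<'E'
from h import *
st();go((.52,-.4265,.056),88)
E
```

```text
eef_pos: [0.5289, -0.4053, 0.2724] wrist_force: [-1.0, -0.7, -1.7] opening: 0.677 grasp_force: 13.1 
eef_pos: [0.5237, -0.423, 0.2325] wrist_force: [0.2, 0.4, -3.7] opening: 0.676 grasp_force: 13.2 
t 11.95 grasp [ 0.5242 -0.4234  0.0775] yaw 87.35 pitch 0.14 z [ 0.0032 -0.0026 -1.    ] op 0.676 gf 13.17 F [ 0.2035  0.4338 -3.7074] q [-0.8555  0.5741  1.4527  0.0008  1.1108 -0.8095]
t 11.95 shift [-3.6 -3.6 21.5] rv [ 0.003  0.002 -0.011]
```

```bash

f() { grep -E 'eef_pos|open|grasp|wrist' | tr '\n' ' '; echo; }
python3 -m pendant '[[[0.675,-3,-3,6,0,0,0],[0.675,-3,-3,12,0,0,0],[0.675,-3,-3,17,0,0,0],[0.675,-3,-3,21,0,0,0],[0.675,-3,-3,21,0,0,0]]]'|f
python3 -m pendant '[[[0.70,0,0,0,0,0,0],[0.75,0,0,0,0,0,0],[0.80,0,0,0,0,0,0],[0.80,0,0,-15,0,0,0],[0.8,0,0,-45,0,0,0]]]'|f
python3 -m pendant '[[[1,0,0,-30,0,0,0],[1,0,0,-50,0,0,0],[1,0,0,-50,0,0,0]]]'|f
python3 - <<'E'
from h import *
st();go((.46,-.2707,.145),73.5)
im=ctrl.camera("top");rect("top",.33,.74,-.5,-.2,0.07,1400,"pics/c2.png",im)
E
```

```text
eef_pos: [0.5194, -0.4262, 0.2096] wrist_force: [-1.7, 0.3, -2.8] opening: 0.677 grasp_force: 13.3 
eef_pos: [0.518, -0.4254, 0.2521] wrist_force: [-0.4, -0.9, 0.5] opening: 0.802 grasp_force: 0.0 
eef_pos: [0.5206, -0.4281, 0.313] wrist_force: [0.7, 0.4, 0.5] opening: 1.001 grasp_force: 0.0 
t 13.03 grasp [ 0.5217 -0.4295  0.158 ] yaw 87.31 pitch 0.49 z [ 0.0076 -0.0089 -0.9999] op 1.001 gf 0.0 F [0.7459 0.4024 0.4656] q [-0.8639  0.4767  1.4168  0.      1.2363 -0.817 ]
t 13.03 shift [154.5 -68.   11.1] rv [0.009 0.008 0.241]
```

View pics/c2.png

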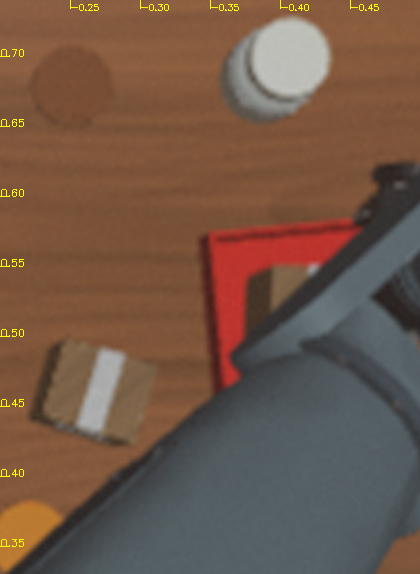

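The first carton now stands in the bin at crop pixel (300,300). The second is unchanged, with its top centre at (99,392). Moving to it.

```bash

python3 -m pendant '[[[1,30,-13,2,0,0,0.05],[1,60,-26,4,0,0,0.1],[1,90,-40,6,0,0,0.15],[1,122,-54,8,0,0,0.2],[1,154,-68,10,0,0,0.24]]]' >/dev/null
python3 -m pendant '[[[1,0,0,0,0,0,0],[1,0,0,0,0,0,0]]]' >/dev/null
python3 - <<'E'
from h import *
st();go((.46,-.2707,.05),73.5)
E
```

```text
t 13.67 grasp [ 0.4574 -0.2673  0.1391] yaw 73.67 pitch -0.06 z [-0.0016  0.0015 -1.    ] op 0.997 gf 0.0 F [ 0.0093 -1.1657  1.0364] q [-0.7531  0.2119  1.8124 -0.      1.1195 -0.4681]
t 13.67 shift [-2.4  3.3 89. ] rv [-0.002 -0.001  0.003]
```

```bash

f() { grep -E 'open|grasp|wrist' | tr '\n' ' '; echo; }
python3 -m pendant '[[[1,-2,3,20,0,0,0],[1,-2,3,45,0,0,0],[1,-2,3,70,0,0,0],[1,-2,3,88,0,0,0],[0.8,-2,3,88,0,0,0]]]' |f
python3 -m pendant '[[[0.78,0,0,0,0,0,0],[0.76,0,0,0,0,0,0],[0.74,0,0,0,0,0,0],[0.72,0,0,0,0,0,0],[0.71,0,0,0,0,0,0]]]'|f
python3 -m pendant '[[[0.70,0,0,0,0,0,0],[0.693,0,0,0,0,0,0],[0.688,0,0,0,0,0,0],[0.684,0,0,0,0,0,0],[0.681,0,0,0,0,0,0]]]'|f
python3 -m pendant '[[[0.679,0,0,0,0,0,0],[0.679,0,0,0,0,0,0],[0.679,0,0,0,0,0,0]]]'|f
python3 -m pendant '[[[0.678,0,0,0,0,0,0],[0.678,0,0,0,0,0,0],[0.678,0,0,0,0,0,0]]]'|f
```

```text
wrist_force: [-1.3, 0.1, -0.2] opening: 0.887 grasp_force: 0.0 
wrist_force: [-3.2, 0.1, 1.6] opening: 0.711 grasp_force: 1.1 
wrist_force: [-5.2, 0.3, 3.0] opening: 0.679 grasp_force: 2.4 
wrist_force: [-4.1, 0.9, 2.1] opening: 0.681 grasp_force: 2.6 
wrist_force: [-5.9, 0.9, 3.3] opening: 0.683 grasp_force: 3.4
```

```bash

f() { grep -E 'open|grasp|wrist' | tr '\n' ' '; echo; }
python3 -m pendant '[[[0.677,0,0,0,0,0,0],[0.676,0,0,0,0,0,0],[0.676,0,0,0,0,0,0]]]'|f
python3 -m pendant '[[[0.675,0,0,0,0,0,0],[0.675,0,0,0,0,0,0]]]'|f
python3 -m pendant '[[[0.674,0,0,0,0,0,0],[0.674,0,0,0,0,0,0]]]'|f
```

```text
wrist_force: [-4.8, 0.5, 3.8] opening: 0.678 grasp_force: 9.1 
wrist_force: [-4.7, 1.3, 3.9] opening: 0.676 grasp_force: 12.0 
wrist_force: [-5.6, 1.9, 3.9] opening: 0.676 grasp_force: 14.9
```

```bash

f() { grep -E 'eef_pos|open|grasp|wrist' | tr '\n' ' '; echo; }
python3 -m pendant '[[[0.674,0,0,-3,0,0,0],[0.674,0,0,-9,0,0,0],[0.674,0,0,-16,0,0,0],[0.674,0,0,-20,0,0,0],[0.674,0,0,-20,0,0,0]]]'|f
for i in 1 2 3; do python3 -m pendant '[[[0.674,0,0,0,0,0,0],[0.674,0,0,0,0,0,0]]]'|f; done
python3 - <<'E'
from h import *
st();go((.5113,.4197,.1),82.3)
E
```

```text
eef_pos: [0.4613, -0.2726, 0.228] wrist_force: [-0.1, -0.4, -5.2] opening: 0.676 grasp_force: 15.9 
eef_pos: [0.4607, -0.2722, 0.2266] wrist_force: [0.6, 1.2, -6.5] opening: 0.676 grasp_force: 15.9 
eef_pos: [0.4606, -0.2721, 0.2264] wrist_force: [-0.0, 0.4, -6.0] opening: 0.678 grasp_force: 15.9 
eef_pos: [0.4607, -0.2722, 0.2265] wrist_force: [-0.1, -0.3, -5.9] opening: 0.679 grasp_force: 15.9 
t 16.92 grasp [ 0.4606 -0.2722  0.0715] yaw 73.56 pitch -0.01 z [-0.0003  0.0002 -1.    ] op 0.679 gf 15.86 F [-0.1316 -0.2675 -5.9486] q [-0.7557  0.3278  1.8302 -0.      0.9839 -0.4687]
t 16.92 shift [ 678.  -147.3  -28.4] rv [-0.    -0.    -0.153]
```

The second carton weighs about 6.0 N against 3.0 N, so it's the heavier and goes to the tray.

```bash

f() { grep -E 'eef_pos|open|grasp|wrist' | tr '\n' ' '; echo; }
python3 -m pendant '[[[0.674,0,0,-6,0,0,0],[0.674,0,0,-20,0,0,0],[0.674,5,-1,-38,0,0,0],[0.674,16,-3,-54,0,0,0],[0.674,34,-7,-62,0,0,0]]]'|f
for i in 1 2 3 4; do python3 -m pendant '[[[0.674,29,-6,0,0,0,0],[0.674,58,-13,0,0,0,0],[0.674,87,-19,0,0,0,0],[0.674,116,-25,0,0,0,0],[0.674,145,-32,0,0,0,0]]]'|f; done
python3 -m pendant '[[[0.674,25,-5,0,0,0,0],[0.674,42,-8,0,0,0,-0.04],[0.674,55,-12,0,0,0,-0.08],[0.674,60,-12,0,0,0,-0.12],[0.674,60,-12,0,0,0,-0.15]]]'|f
python3 - <<'E'
from h import *
st();go((.5113,.4197,.0575),82.3)
E
```

```text
eef_pos: [0.4643, -0.239, 0.2915] wrist_force: [1.0, 0.3, -6.0] opening: 0.675 grasp_force: 16.3 
eef_pos: [0.4739, -0.0883, 0.2893] wrist_force: [1.0, -0.3, -7.2] opening: 0.678 grasp_force: 16.2 
eef_pos: [0.4844, 0.06, 0.2894] wrist_force: [0.8, 1.0, -7.0] opening: 0.681 grasp_force: 16.2 
eef_pos: [0.4947, 0.2082, 0.2893] wrist_force: [0.5, -0.1, -5.6] opening: 0.676 grasp_force: 16.2 
eef_pos: [0.505, 0.3563, 0.289] wrist_force: [1.2, 0.5, -6.0] opening: 0.679 grasp_force: 16.2 
eef_pos: [0.5103, 0.417, 0.2887] wrist_force: [-0.9, -0.3, -5.9] opening: 0.676 grasp_force: 16.2 
t 19.42 grasp [0.5102 0.417  0.1337] yaw 82.39 pitch -0.01 z [-0.0002  0.0002 -1.    ] op 0.676 gf 16.2 F [-0.9111 -0.3385 -5.9484] q [0.5054 0.4772 1.4697 0.0002 1.1948 0.6381]
t 19.42 shift [ 2.8  0.7 76.2] rv [-0.    -0.     0.002]
```

```bash

f() { grep -E 'eef_pos|open|grasp|wrist' | tr '\n' ' '; echo; }
python3 -m pendant '[[[0.674,3,1,12,0,0,0],[0.674,3,1,28,0,0,0],[0.674,3,1,44,0,0,0],[0.674,3,1,58,0,0,0],[0.674,3,1,67,0,0,0]]]'|f
python3 -m pendant '[[[0.674,0,0,4,0,0,0],[0.674,0,0,7,0,0,0],[0.674,0,0,9,0,0,0],[0.674,0,0,9,0,0,0]]]'|f
python3 -m pendant '[[[0.70,0,0,0,0,0,0],[0.75,0,0,0,0,0,0],[0.80,0,0,0,0,0,0],[0.85,0,0,-15,0,0,0],[0.85,0,0,-45,0,0,0]]]'|f
python3 -m pendant '[[[1,0,0,-30,0,0,0],[1,0,0,-60,0,0,0],[1,-30,0,-60,0,0,0],[1,-60,0,-60,0,0,0],[1,-90,0,-60,0,0,0]]]'|f
python3 - <<'E'
from h import *
st();go((.4367,.0287,.1),81)
E
```

```text
eef_pos: [0.5113, 0.4178, 0.2188] wrist_force: [-0.5, -1.0, -6.0] opening: 0.677 grasp_force: 16.1 
eef_pos: [0.5122, 0.4187, 0.213] wrist_force: [-0.9, -0.3, -6.2] opening: 0.677 grasp_force: 16.1 
eef_pos: [0.5106, 0.4178, 0.2555] wrist_force: [-0.0, 0.3, -0.5] opening: 0.852 grasp_force: 0.0 
eef_pos: [0.4996, 0.329, 0.3206] wrist_force: [0.5, -0.9, -0.0] opening: 1.004 grasp_force: 0.0 
t 21.0 grasp [0.5002 0.3293 0.1656] yaw 82.23 pitch -0.11 z [ 0.004   0.0015 -1.    ] op 1.004 gf 0.0 F [ 0.4685 -0.9179 -0.0171] q [ 0.3842  0.3156  1.6209 -0.0002  1.2008  0.5199]
t 21.0 shift [-306.2  -22.    64.9] rv [ 0.004 -0.002  0.021]
```

```bash

python3 -m pendant '[[[1,-30,-2,0,0,0,0],[1,-65,-5,8,0,0,0],[1,-100,-7,16,0,0,0],[1,-135,-9,24,0,0,0],[1,-170,-12,32,0,0,0.02]]]'>/dev/null
python3 -m pendant '[[[1,-35,-2,8,0,0,0],[1,-70,-5,16,0,0,0],[1,-105,-8,24,0,0,0],[1,-136,-10,32,0,0,0],[1,-136,-10,32,0,0,0]]]'>/dev/null
python3 -m pendant '[[[1,0,0,0,0,0,0],[1,0,0,0,0,0,0]]]'>/dev/null
python3 - <<'E'
from h import *
st();go((.4367,.0287,.047),81)
E
```

```text
t 22.0 grasp [0.4344 0.0298 0.1   ] yaw 80.95 pitch -0.01 z [ 0.0025 -0.0002 -1.    ] op 1.001 gf 0.0 F [ 0.1772 -0.3412 -0.1274] q [-0.2056  0.0724  2.0691  0.0004  0.9976 -0.0479]
t 22.0 shift [-0.7  2.7 53.1] rv [ 0.002 -0.    -0.001]
```

```bash

f() { grep -E 'eef_pos|open|grasp|wrist' | tr '\n' ' '; echo; }
python3 -m pendant '[[[1,0,3,15,0,0,0],[1,0,3,30,0,0,0],[1,0,3,45,0,0,0],[1,0,3,53,0,0,0],[1,0,3,53,0,0,0]]]'|f
python3 -m pendant '[[[0.7,0,0,0,0,0,0],[0.5,0,0,0,0,0,0],[0.4,0,0,0,0,0,0],[0.33,0,0,0,0,0,0],[0.3,0,0,0,0,0,0]]]'|f
python3 -m pendant '[[[0.26,0,0,0,0,0,0],[0.24,0,0,0,0,0,0],[0.22,0,0,0,0,0,0],[0.15,0,0,0,0,0,0],[0.1,0,0,0,0,0,0]]]'|f
python3 -m pendant '[[[0.1,0,0,0,0,0,0],[0.1,0,0,0,0,0,0],[0.1,0,0,0,0,0,0],[0.1,0,0,0,0,0,0],[0.1,0,0,0,0,0,0]]]'|f
python3 -m pendant '[[[0.1,0,0,0,0,0,0],[0.1,0,0,-5,0,0,0],[0.1,0,0,-15,0,0,0],[0.1,0,0,-25,0,0,0],[0.1,0,0,-40,0,0,0]]]'|f
python3 -m pendant '[[[0.1,0,0,-10,0,0,0],[0.1,0,0,-20,0,0,0],[0.1,0,0,-20,0,0,0],[0.1,0,0,-20,0,0,0]]]'|f
python3 - <<'E'
from h import *
st();go((.50,-.021,.1),0)
im=ctrl.camera("scene");cv2.imwrite("pics/s2.png",cv2.resize(im[120:320,180:450],None,fx=2.9,fy=2.9,interpolation=2)[:,:,::-1])
E
```

```text
eef_pos: [0.436, 0.0306, 0.1997] wrist_force: [-0.8, -0.4, 0.6] opening: 0.998 grasp_force: 0.0 
eef_pos: [0.4367, 0.0294, 0.2013] wrist_force: [-3.0, 0.6, 2.8] opening: 0.312 grasp_force: 1.4 
eef_pos: [0.4366, 0.0294, 0.2012] wrist_force: [-2.5, 0.6, 6.2] opening: 0.242 grasp_force: 58.9 
eef_pos: [0.4366, 0.0294, 0.2012] wrist_force: [-1.1, 1.3, 5.3] opening: 0.245 grasp_force: 59.0 
eef_pos: [0.4359, 0.0295, 0.241] wrist_force: [-0.3, -0.8, -1.2] opening: 0.246 grasp_force: 58.9 
eef_pos: [0.4366, 0.0294, 0.2614] wrist_force: [-0.5, -0.1, -2.7] opening: 0.245 grasp_force: 59.1 
t 24.42 grasp [0.4369 0.0294 0.1064] yaw 81.0 pitch 0.0 z [ 0.0018 -0.0004 -1.    ] op 0.245 gf 59.14 F [-0.4583 -0.126  -2.7302] q [-0.2053  0.066   2.0596  0.      1.014  -0.0483]
t 24.42 shift [-39.9  70.5   6.6] rv [ 0.002 -0.001  1.414]
```

View pics/s2.png

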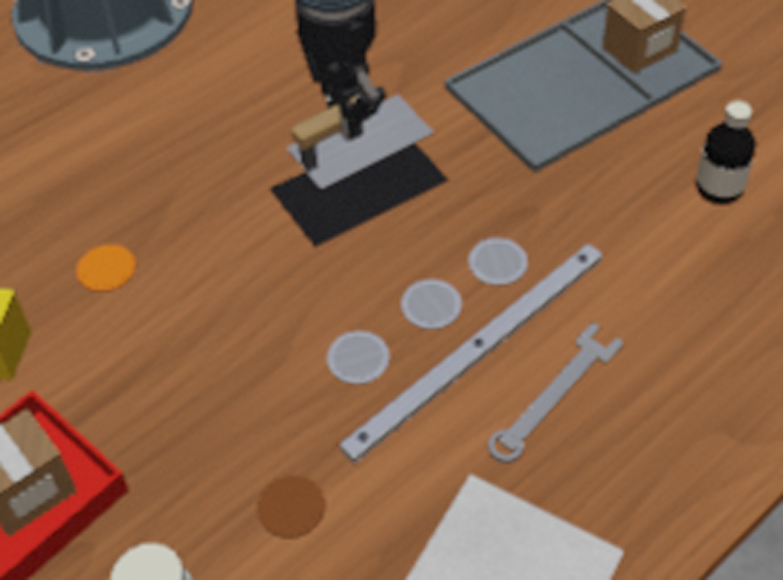

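The trowel is held level above its mat. The discs are unchanged and the heavier carton stands in the small bay. Turning the trowel to face the stop.

```bash

for i in 1 2; do python3 -m pendant '[[[0.1,0,0,0,0,0,0.11],[0.1,0,0,0,0,0,0.22],[0.1,0,0,0,0,0,0.34],[0.1,0,0,0,0,0,0.46],[0.1,0,0,0,0,0,0.58]]]'>/dev/null;done
python3 -m pendant '[[[0.1,0,0,0,0,0,0.1],[0.1,0,0,0,0,0,0.2],[0.1,0,0,0,0,0,0.254],[0.1,0,0,0,0,0,0.254],[0.1,0,0,0,0,0,0.254]]]'>/dev/null
python3 - <<'E'
from h import *
st();go((.465,-.021,.060),0,.5)
E
```

```text
t 25.72 grasp [0.4358 0.0296 0.105 ] yaw 0.09 pitch 0.09 z [-0.0016  0.0003 -1.    ] op 0.241 gf 59.1 F [ 0.4323  0.381  -2.1987] q [-0.2053  0.0686  2.0606 -0.      1.014   1.3638]
t 25.72 shift [30.3 50.6 44.9] rv [-0.    -0.007  0.002]
```

```bash

f() { grep -E 'eef_pos|wrist' | tr '\n' ' '; echo; }
python3 -m pendant '[[[0.1,10,17,0,0,0,0],[0.1,20,34,0,0,0,0],[0.1,30,50,0,0,-0.007,0.002],[0.1,30,50,20,0,-0.007,0.002],[0.1,30,50,40,0,-0.007,0.002]]]'|f
python3 -m pendant '[[[0.1,0,0,3,0,0,0],[0.1,0,0,5,0,0,0],[0.1,0,0,8,0,0,0],[0.1,0,0,8,0,0,0],[0.1,0,0,8,0,0,0]]]'|f
python3 - <<'E'
from h import *
st();go((.465,-.021,.047),0,.5)
E
```

```text
eef_pos: [0.4677, -0.0217, 0.2212] wrist_force: [-0.8, -0.0, -2.7] 
eef_pos: [0.4666, -0.0205, 0.2134] wrist_force: [0.0, -0.5, -3.5] 
t 26.55 grasp [ 0.4657 -0.0205  0.0584] yaw -0.09 pitch 0.33 z [-0.0058 -0.0003 -1.    ] op 0.244 gf 59.19 F [ 0.0296 -0.4539 -3.4892] q [-0.2981  0.2243  2.0029 -0.0025  0.9198  1.2757]
t 26.55 shift [-0.2  0.5 11.4] rv [ 0.    -0.003 -0.001]
```

```bash

f() { grep -E 'eef_pos|wrist' | tr '\n' ' '; echo; }
python3 -m pendant '[[[0.1,0,0,3,0,-0.003,0],[0.1,0,0,6,0,-0.003,0],[0.1,0,0,9,0,-0.003,0],[0.1,0,0,10,0,-0.003,0],[0.1,0,0,10,0,-0.003,0]]]'|f
for i in 1 2 3 4; do python3 -m pendant '[[[0.1,0,0,0.5,0,0,0],[0.1,0,0,0.5,0,0,0]]]'|f; done
python3 - <<'E'
from h import *
st()
E
```

```text
eef_pos: [0.466, -0.0205, 0.2023] wrist_force: [0.3, 0.1, -1.5] 
eef_pos: [0.4662, -0.0206, 0.2021] wrist_force: [-0.4, -0.3, -2.8] 
eef_pos: [0.4664, -0.0206, 0.2019] wrist_force: [0.6, 0.3, -0.9] 
eef_pos: [0.4664, -0.0206, 0.2015] wrist_force: [-0.9, -0.3, 2.1] 
eef_pos: [0.4666, -0.0206, 0.2013] wrist_force: [-2.4, 0.9, 4.8] 
t 27.63 grasp [ 0.4652 -0.0207  0.0463] yaw -0.12 pitch 0.51 z [-0.009  -0.0003 -1.    ] op 0.245 gf 60.5 F [-2.4209  0.9226  4.7726] q [-0.2983  0.2499  2.0045 -0.0038  0.8957  1.2771]
```

```bash

f() { grep -E 'eef_pos|wrist' | tr '\n' ' '; echo; }
python3 -m pendant '[[[0.1,8,0,-0.1,0,0,0],[0.1,16,0,-0.1,0,0,0],[0.1,24,0,-0.2,0,0,0],[0.1,32,0,-0.3,0,0,0],[0.1,40,0,-0.4,0,0,0]]]'|f
python3 -m pendant '[[[0.1,6,0,0,0,0,0],[0.1,12,0,-0.1,0,0,0],[0.1,18,0,-0.1,0,0,0],[0.1,24,0,-0.2,0,0,0],[0.1,30,0,-0.2,0,0,0]]]'|f
for i in 1 2; do python3 -m pendant '[[[0.1,4,0,0,0,0,0],[0.1,8,0,-0.1,0,0,0],[0.1,12,0,-0.1,0,0,0],[0.1,16,0,-0.2,0,0,0],[0.1,20,0,-0.2,0,0,0]]]'|f;done
python3 - <<'E'
from h import *
st()
im=ctrl.camera("scene");cv2.imwrite("pics/s3.png",cv2.resize(im[160:300,250:420],None,fx=4,fy=4,interpolation=2)[:,:,::-1])
E
```

```text
eef_pos: [0.507, -0.0207, 0.2012] wrist_force: [-3.2, 0.0, 6.9] 
eef_pos: [0.537, -0.0208, 0.2012] wrist_force: [-4.9, 0.1, 9.2] 
eef_pos: [0.5569, -0.0208, 0.2012] wrist_force: [-3.7, 0.3, 8.2] 
eef_pos: [0.5769, -0.0208, 0.2012] wrist_force: [-3.7, -0.1, 7.8] 
t 29.3 grasp [ 0.5754 -0.0209  0.0462] yaw -0.12 pitch 0.54 z [-0.0094 -0.0002 -1.    ] op 0.247 gf 60.66 F [-3.73   -0.0817  7.7545] q [-0.241   0.4495  1.7221 -0.003   0.9791  1.3336]
```

View pics/s3.png

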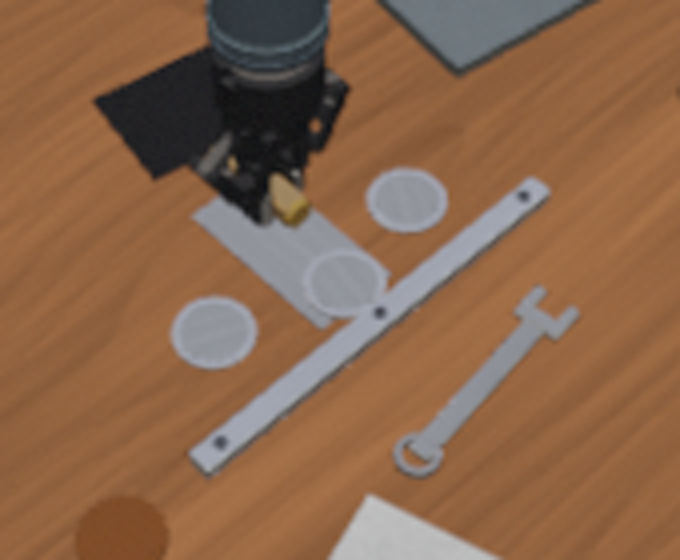

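The middle disc is against the stop at crop pixel (345,285) and riding up on the blade. I'll push the last stretch.

```bash

f() { grep -E 'eef_pos|wrist' | tr '\n' ' '; echo; }
python3 -m pendant '[[[0.1,3,0,0,0,0,0],[0.1,6,0,0,0,0,0],[0.1,9,0,-0.1,0,0,0],[0.1,12,0,-0.1,0,0,0]]]'|f
python3 -m pendant '[[[0.1,1,0,0,0,0,0],[0.1,2,0,0,0,0,0]]]'|f
python3 -m pendant '[[[0.1,1,0,0,0,0,0],[0.1,2,0,0,0,0,0]]]'|f
python3 -m pendant '[[[0.1,1,0,0,0,0,0],[0.1,2,0,0,0,0,0]]]'|f
```

```text
eef_pos: [0.5888, -0.0209, 0.2012] wrist_force: [-3.6, -0.6, 7.5] 
eef_pos: [0.5908, -0.0209, 0.2012] wrist_force: [-4.2, -0.1, 8.1] 
eef_pos: [0.5918, -0.0209, 0.2012] wrist_force: [-13.9, -0.6, 17.7] 
eef_pos: [0.5926, -0.0209, 0.2011] wrist_force: [-22.0, -2.4, 23.9]
```

Blade edge is against the stop with the disc aboard. Back off, lift gently and tip the nose up a little.

```bash
cat >> h.py <<'E'
NO=np.array([.086,0,.155+.046])   # blade nose underside in tool frame
def nose(p,yaw,pitch=0):
    o=ctrl.get_obs();r=rot(o)
    t_=R.from_euler('z',np.radians(yaw))*R.from_euler('y',np.radians(pitch))*R.from_euler('x',np.pi)
    print("nose now",o["eef_pos"]+r.apply(NO),"-> shift",(r.inv().apply(np.array(p)-t_.apply(NO)-o["eef_pos"])*1e3).round(1),"rv",(r.inv()*t_).as_rotvec().round(3))
B=np.array([.4928,.283]);BX=np.array([.991,-.134]);BY=np.array([.134,.991])
def bay(a,b,z): return np.r_[B+a*BX+b*BY,z]
E
f() { grep -E 'eef_pos|wrist' | tr '\n' ' '; echo; }
python3 -m pendant '[[[0.1,-1,0,0,0,0,0],[0.1,-3,0,0,0,0,0],[0.1,-5,0,0,0,0,0],[0.1,-6,0,-1,0,0,0],[0.1,-6,0,-3,0,0.005,0]]]'|f
python3 -m pendant '[[[0.1,0,0,-3,0,0.008,0],[0.1,0,0,-8,0,0.016,0],[0.1,0,0,-14,0,0.024,0],[0.1,0,0,-21,0,0.032,0],[0.1,0,0,-30,0,0.04,0]]]'|f
python3 -m pendant '[[[0.1,0,0,-9,0,0,0],[0.1,0,0,-18,0,0,0],[0.1,0,0,-25,0,0,0],[0.1,0,0,-25,0,0,0]]]'|f
python3 - <<'E'
from h import *
st();nose(bay(-.025,.042,.055),-7.7,-2)
im=ctrl.camera("scene");cv2.imwrite("pics/s4.png",cv2.resize(im[140:290,230:420],None,fx=4,fy=4,interpolation=2)[:,:,::-1])
E
```

```text
eef_pos: [0.5876, -0.0206, 0.2026] wrist_force: [0.3, -0.2, -2.7] 
eef_pos: [0.5884, -0.0208, 0.2341] wrist_force: [0.8, -0.2, -2.7] 
eef_pos: [0.5884, -0.021, 0.2611] wrist_force: [0.8, -0.8, -2.0] 
t 31.35 grasp [ 0.5944 -0.0212  0.1062] yaw -0.12 pitch -2.23 z [ 0.0388 -0.001  -0.9992] op 0.246 gf 59.24 F [ 0.8308 -0.7615 -2.0032] q [-0.2392  0.3648  1.6928  0.0095  1.046   1.3292]
nose now [ 0.6821 -0.0214  0.0636] -> shift [-207.8 -361.    -0.2] rv [-0.004 -0.004  0.132]
```

View pics/s4.png

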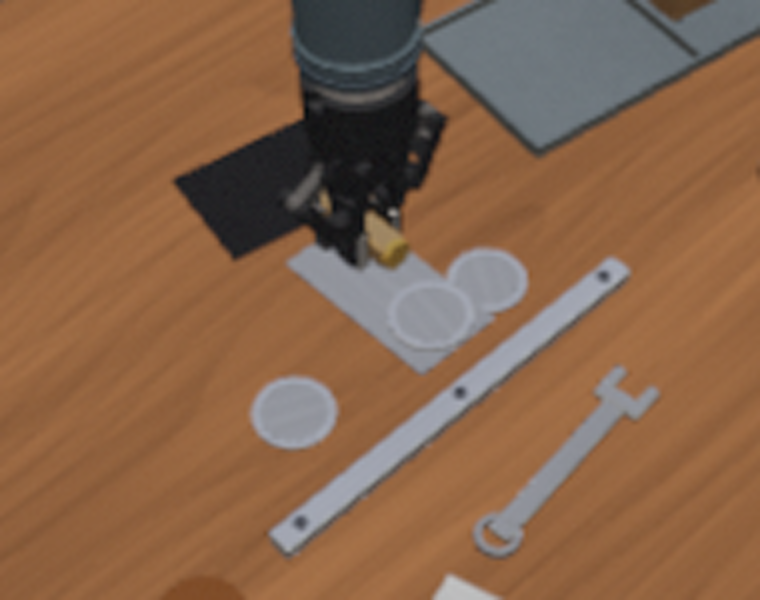

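The disc sits squarely on the blade at (430,315). Carrying it to the tray with smooth ramps.

```bash

python3 -m pendant '[[[0.1,-2,-3.5,0,0,0,0],[0.1,-6,-10.4,0,0,0,0],[0.1,-11,-19,0,0,0,0],[0.1,-17,-29.5,0,0,0,0],[0.1,-24,-41.6,0,0,0,0]]]' >/dev/null
for i in 1 2 3 4; do python3 -m pendant '[[[0.1,-8,-13.9,0,0,0,0],[0.1,-16,-27.7,0,0,0,0],[0.1,-24,-41.6,0,0,0,0],[0.1,-32,-55.4,0,0,0,0],[0.1,-40,-69.3,0,0,0,0]]]'>/dev/null; done
python3 -m pendant '[[[0.1,-7,-12,0,0,0,0],[0.1,-13,-22.5,0,0,0,0],[0.1,-18,-31,0,0,0,0],[0.1,-22,-37,0,0,0,0],[0.1,-24,-41,0,0,0,0]]]' >/dev/null
python3 -m pendant '[[[0.1,0,0,0,0,0,0.02],[0.1,0,0,0,0,0,0.05],[0.1,0,0,0,0,0,0.08],[0.1,0,0,0,0,0,0.11],[0.1,0,0,0,0,0,0.13]]]' >/dev/null
python3 - <<'E'
from h import *
st();nose(bay(-.025,.042,.030),-7.7,0);nose(bay(-.025,.042,.014),-7.7,10)
E
```

```text
t 34.32 grasp [0.3862 0.339  0.0964] yaw -7.76 pitch -2.0 z [ 0.0351 -0.0003 -0.9994] op 0.247 gf 59.25 F [ 1.525  -0.2077 -2.379 ] q [ 0.4993  0.2294  1.8955 -0.0205  0.9861  2.2164]
nose now [0.473  0.3274 0.0534] -> shift [ 6.8 -1.4 20.5] rv [-0.004 -0.035 -0.001]
nose now [0.473  0.3274 0.0534] -> shift [42.9 -1.4 25.9] rv [-0.005 -0.209 -0.001]
```

```bash

python3 -m pendant '[[[0.1,7,0,5,0,-0.035,0],[0.1,15,0,11,0,-0.075,0],[0.1,25,-1,17,0,-0.12,0],[0.1,34,-1,22,0,-0.165,0],[0.1,43,-1,26,-0.004,-0.209,0]]]' >/dev/null
python3 -m pendant '[[[0.1,0,0,0,0,0,0],[0.1,0,0,0,0,0,0]]]' >/dev/null
python3 - <<'E'
from h import *
st()
for a,z in((14,.010),(18,.008),(24,.007),(28,.007)): nose(bay(-.025,.042,z),-7.7,a)
E
```

```text
t 34.9 grasp [0.3981 0.3379 0.0738] yaw -7.66 pitch 9.94 z [-0.1711  0.0232 -0.985 ] op 0.248 gf 59.26 F [-0.249  -0.2605 -2.0953] q [0.4219 0.3745 1.7711 0.1002 1.1456 2.0782]
nose now [0.4742 0.3276 0.0136] -> shift [14.5 -0.3 -1.9] rv [ 0.    -0.071  0.001]
nose now [0.4742 0.3276 0.0136] -> shift [29.4 -0.3 -4.4] rv [ 0.    -0.141  0.001]
nose now [0.4742 0.3276 0.0136] -> shift [51.9 -0.3 -8.2] rv [ 0.    -0.245  0.001]
nose now [0.4742 0.3276 0.0136] -> shift [ 67.1  -0.3 -10.1] rv [ 0.    -0.315  0.001]
```

```bash

python3 -m pendant '[[[0.1,7,0,-1,0,-0.035,0],[0.1,14.5,0,-1.9,0,-0.071,0],[0.1,22,0,-3.1,0,-0.106,0],[0.1,29.4,0,-4.4,0,-0.141,0],[0.1,33,0,-5,0,-0.158,0]]]' >/dev/null
python3 -m pendant '[[[0.1,4,0,-0.7,0,-0.018,0],[0.1,8,0,-1.3,0,-0.036,0],[0.1,12,0,-1.9,0,-0.054,0],[0.1,19,0,-3.2,0,-0.087,0],[0.1,19,0,-3.2,0,-0.087,0]]]' >/dev/null
python3 -m pendant '[[[0.1,0,0,0,0,0,0],[0.1,0,0,0,0,0,0],[0.1,0,0,0,0,0,0]]]' >/dev/null
python3 - <<'E'
from h import *
st()
nose(bay(-.025,.042,.007),-7.7,28);nose(bay(-.055,.042,.009),-7.7,26)
im=ctrl.camera("scene");cv2.imwrite("pics/s5.png",cv2.resize(im[90:210,310:450],None,fx=4,fy=4,interpolation=2)[:,:,::-1])
E
```

```text
t 35.98 grasp [0.4131 0.3363 0.0812] yaw -7.52 pitch 24.01 z [-0.4033  0.0537 -0.9135] op 0.253 gf 59.31 F [ 0.5317 -0.4726 -3.2127] q [0.3496 0.5141 1.6002 0.1924 1.4062 1.9837]
nose now [0.4724 0.3285 0.0042] -> shift [14.3  0.3 -8.6] rv [ 0.001 -0.07   0.003]
nose now [0.4724 0.3285 0.0042] -> shift [-21.1   0.2   4.4] rv [ 0.001 -0.035  0.003]
```

View pics/s5.png

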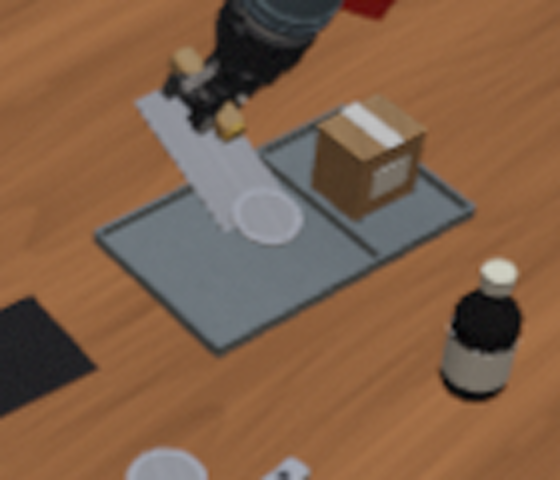

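The disc's front is on the bay floor and its rear still rests on the nose, at (265,215). I'll draw the blade out backwards.

```bash
python3 - <<'E'
from h import *
nose(bay(-.058,.042,.008),-7.7,25);nose(bay(-.10,.042,.04),-7.7,20)
E
python3 -m pendant '[[[0.1,-4,0,0.6,0,0,0],[0.1,-9,0,1.6,0,-0.005,0],[0.1,-15,0,3,0,-0.01,0],[0.1,-21,0,4.6,0,-0.015,0],[0.1,-27,0,6.4,0,-0.017,0]]]'
python3 - <<'E'
from h import *
st()
nose(bay(-.058,.042,.008),-7.7,25);nose(bay(-.075,.042,.02),-7.7,22);nose(bay(-.09,.042,.06),-7.7,5)
im=ctrl.camera("scene");cv2.imwrite("pics/s6.png",cv2.resize(im[90:210,310:450],None,fx=4,fy=4,interpolation=2)[:,:,::-1])
E
```

```text
nose now [0.4724 0.3285 0.0043] -> shift [-27.    0.2   8. ] rv [ 0.001 -0.017  0.003]
nose now [0.4724 0.3285 0.0043] -> shift [-95.7   0.    3.9] rv [0.001 0.07  0.003]
time_s: 36.45
eef_pos: [0.4482, 0.3316, 0.2282]
eef_rot: [-0.015, 0.974, -0.064, -0.216]
wrist_force: [0.7, -1.4, -2.2]
opening: 0.248
grasp_force: 59.3
t 36.45 grasp [0.3832 0.3403 0.0877] yaw -7.53 pitch 25.02 z [-0.4193  0.056  -0.9061] op 0.248 gf 59.32 F [ 0.7369 -1.36   -2.159 ] q [0.3694 0.4721 1.6534 0.2079 1.408  1.9971]
nose now [0.4411 0.3327 0.0097] -> shift [0.5 0.2 1.6] rv [0.001 0.    0.003]
nose now [0.4411 0.3327 0.0097] -> shift [-30.4   0.1   2.7] rv [0.001 0.053 0.003]
nose now [0.4411 0.3327 0.0097] -> shift [-114.1   -0.1    9.6] rv [0.    0.35  0.003]
```

View pics/s6.png

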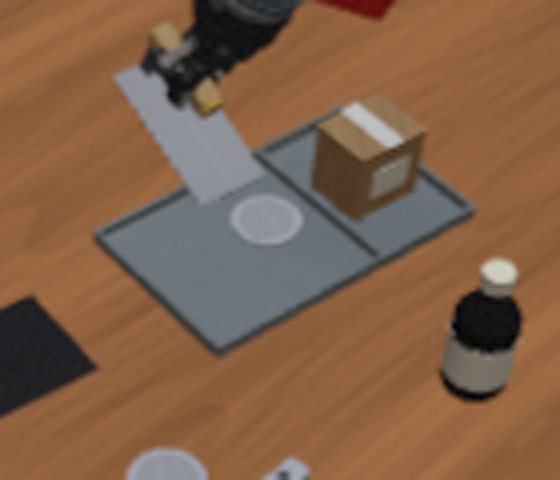

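Disc 1 lies flat in the bay at (267,220) and the blade is clear. I'll retreat and re-measure the remaining discs.

```bash
python3 -m pendant '[[[0.1,-15,0,1,0,0.03,0],[0.1,-40,0,3,0,0.11,0],[0.1,-65,0,5,0,0.19,0],[0.1,-90,0,7,0,0.27,0],[0.1,-114,0,10,0,0.35,0]]]' >/dev/null
python3 -m pendant '[[[0.1,0,15,-10,0,0.04,-0.06],[0.1,0,40,-10,0,0.08,-0.13],[0.1,0,75,-10,0,0.08,-0.13],[0.1,0,110,-10,0,0.08,-0.13],[0.1,0,140,-10,0,0.08,-0.13]]]' >/dev/null
python3 - <<'E'
from h import *
st()
nose((.56,.066,.02),0,.5);nose((.555,.066,.06),0,.5)
for c in("top","scene"):
    im=ctrl.camera(c)
    for n,z in(("disc1_mid",.006),("carton1_mid",.07)):
        for b in ctrl.boxes_of(c,n):
            if b["confidence"]>.25:
                uv=np.array(b["point"])*[640,400];print(c,n,round(b["confidence"],2),uv.round(),w(c,uv,z)[:2])
    if c=="top":
        s=2000;src=np.float32([px(c,p) for p in((.7,.14,.006),(.7,-.2,.006),(.5,-.2,.006),(.5,.14,.006))])
        M=cv2.getPerspectiveTransform(src,np.float32([[0,0],[680,0],[680,400],[0,400]]))
        g=cv2.warpPerspective(cv2.cvtColor(im,cv2.COLOR_RGB2HSV)[:,:,1],M,(680,400),flags=2)
        m=(g<75).astype(np.uint8)*255;m=cv2.morphologyEx(m,cv2.MORPH_OPEN,np.ones((15,15)))
        n,_,S,C=cv2.connectedComponentsWithStats(m)
        for k in range(1,n): print("blob",S[k],"x %.4f y %.4f"%(.7-C[k][1]/s,.14-C[k][0]/s))
E
```

```text
t 37.33 grasp [0.3225 0.2065 0.1219] yaw -0.03 pitch 0.35 z [-0.0061  0.0063 -1.    ] op 0.247 gf 59.37 F [ 1.0316 -0.36   -1.4828] q [ 0.2504 -0.0941  2.1785  0.0087  1.0615  1.8174]
nose now [0.4083 0.2067 0.0754] -> shift [152.7 139.7  53.3] rv [-0.006 -0.003 -0.   ]
nose now [0.4083 0.2067 0.0754] -> shift [147.4 139.5  13.4] rv [-0.006 -0.003 -0.   ]
top disc1_mid 0.78 [381. 267.] [ 0.3464 -0.2225]
top disc1_mid 0.61 [342. 177.] [ 0.613  -0.1128]
top disc1_mid 0.53 [392. 154.] [ 0.6847 -0.2638]
top carton1_mid 0.78 [451. 204.] [ 0.5233 -0.4171]
top carton1_mid 0.58 [434. 262.] [ 0.3601 -0.3625]
blob [    0     0   673    47 29624] x 0.6889 y -0.0262
blob [   87    89   123   122 11852] x 0.6251 y 0.0659
blob [  452   109   121   122 11884] x 0.6153 y -0.1159
scene disc1_mid 0.83 [279. 293.] [ 0.6864 -0.2615]
scene disc1_mid 0.66 [218. 215.] [ 0.3659 -0.2327]
scene carton1_mid 0.94 [183. 286.] [ 0.5415 -0.4368]
scene carton1_mid 0.86 [171. 233.] [ 0.3792 -0.3792]
```

```bash
python3 -m pendant '[[[0.1,30,28,0,0,0,0],[0.1,60,56,4,0,0,0],[0.1,90,84,8,0,0,0],[0.1,120,112,13,0,0,0],[0.1,148,140,13,-0.006,-0.003,0]]]' >/dev/null
python3 -m pendant '[[[0.1,0,0,15,0,0,0],[0.1,0,0,30,0,0,0],[0.1,0,0,40,0,0,0],[0.1,0,0,40,0,0,0],[0.1,0,0,40,0,0,0]]]' >/dev/null
python3 - <<'E'
from h import *
st();nose((.56,.0659,.002),0,.5)
E
```

```text
t 38.47 grasp [0.4701 0.0676 0.0665] yaw -0.02 pitch 0.62 z [-0.0108  0.0009 -0.9999] op 0.242 gf 59.98 F [-0.473  -0.3756 -2.8147] q [-0.1077  0.228   1.9756 -0.0004  0.9488  1.4637]
nose now [0.5556 0.0676 0.0196] -> shift [ 4.2  1.5 17.7] rv [-0.001  0.002 -0.   ]
```

```bash

f() { grep -E 'eef_pos|wrist' | tr '\n' ' '; echo; }
python3 -m pendant '[[[0.1,2,1.5,6,0,0.002,0],[0.1,2,1.5,12,0,0.002,0],[0.1,2,1.5,16,0,0.002,0],[0.1,2,1.5,18,0,0.002,0],[0.1,2,1.5,18,0,0.002,0]]]'|f
for i in 1 2 3 4 5; do python3 -m pendant '[[[0.1,0,0,0.4,0,0,0],[0.1,0,0,0.4,0,0,0]]]'|f; done
python3 - <<'E'
from h import *
st()
E
```

```text
eef_pos: [0.4736, 0.0651, 0.2037] wrist_force: [-0.1, 1.6, -1.7] 
eef_pos: [0.474, 0.065, 0.2039] wrist_force: [-1.0, -0.3, -2.0] 
eef_pos: [0.474, 0.065, 0.2035] wrist_force: [0.4, 0.7, -1.5] 
eef_pos: [0.4739, 0.065, 0.203] wrist_force: [-1.1, 0.2, -1.5] 
eef_pos: [0.4739, 0.065, 0.2025] wrist_force: [0.2, 0.5, -1.9] 
eef_pos: [0.4739, 0.065, 0.2021] wrist_force: [0.6, -0.1, -2.8] 
t 39.72 grasp [0.4728 0.0651 0.0471] yaw -0.12 pitch 0.39 z [-0.0068  0.0005 -1.    ] op 0.245 gf 60.09 F [ 0.6355 -0.1347 -2.7542] q [-0.1125  0.2687  1.977  -0.0003  0.9026  1.4605]
```

```bash

f() { grep -E 'eef_pos|wrist' | tr '\n' ' '; echo; }
for i in 1 2 3; do python3 -m pendant '[[[0.1,0,0,0.4,0,0,0],[0.1,0,0,0.4,0,0,0]]]'|f; done
python3 -m pendant '[[[0.1,8,0,0,0,0,0],[0.1,16,0,-0.1,0,0,0],[0.1,24,0,-0.1,0,0,0],[0.1,32,0,-0.2,0,0,0],[0.1,40,0,-0.3,0,0,0]]]'|f
```

```text
eef_pos: [0.4739, 0.065, 0.2017] wrist_force: [-0.6, -0.8, -2.1] 
eef_pos: [0.4739, 0.065, 0.2013] wrist_force: [-0.3, -0.5, -2.6] 
eef_pos: [0.474, 0.065, 0.2012] wrist_force: [-1.8, -0.6, 1.2] 
eef_pos: [0.5148, 0.0649, 0.2012] wrist_force: [-2.3, -1.1, 3.2]
```

```bash

f() { grep -E 'eef_pos|wrist' | tr '\n' ' '; echo; }
for i in 1 2; do python3 -m pendant '[[[0.1,6,0,0,0,0,0],[0.1,12,0,0,0,0,0],[0.1,18,0,-0.1,0,0,0],[0.1,24,0,-0.1,0,0,0],[0.1,30,0,-0.2,0,0,0]]]'|f;done
python3 -m pendant '[[[0.1,3,0,0,0,0,0],[0.1,6,0,0,0,0,0],[0.1,9,0,0,0,0,0],[0.1,12,0,-0.1,0,0,0]]]'|f
for i in 1 2 3; do python3 -m pendant '[[[0.1,1,0,0,0,0,0],[0.1,2,0,0,0,0,0]]]'|f;done
```

```text
eef_pos: [0.5446, 0.0649, 0.2012] wrist_force: [-2.1, -0.2, 5.3] 
eef_pos: [0.5745, 0.0648, 0.2012] wrist_force: [-3.2, -0.7, 4.7] 
eef_pos: [0.5862, 0.0648, 0.2012] wrist_force: [-2.1, -0.7, 5.0] 
eef_pos: [0.5881, 0.0648, 0.2012] wrist_force: [-2.6, -0.5, 6.1] 
eef_pos: [0.59, 0.0648, 0.2012] wrist_force: [-5.4, -0.1, 6.7] 
eef_pos: [0.5909, 0.0648, 0.2012] wrist_force: [-14.5, -1.1, 16.3]
```

```bash

python3 -m pendant '[[[0.1,-1,0,0,0,0,0],[0.1,-3,0,0,0,0,0],[0.1,-5,0,0,0,0,0],[0.1,-6,0,-1,0,0,0],[0.1,-6,0,-3,0,0.005,0]]]'>/dev/null
python3 -m pendant '[[[0.1,0,0,-3,0,0.008,0],[0.1,0,0,-8,0,0.016,0],[0.1,0,0,-14,0,0.024,0],[0.1,0,0,-21,0,0.032,0],[0.1,0,0,-30,0,0.04,0]]]'>/dev/null
python3 -m pendant '[[[0.1,0,0,-9,0,0,0],[0.1,0,0,-18,0,0,0],[0.1,0,0,-25,0,0,0],[0.1,0,0,-25,0,0,0]]]'>/dev/null
python3 - <<'E'
from h import *
st();nose(bay(-.025,-.042,.055),-7.7,-2)
E
```

```text
t 43.47 grasp [0.5923 0.0648 0.1066] yaw -0.11 pitch -2.4 z [ 0.0419  0.0001 -0.9991] op 0.246 gf 60.03 F [ 0.4887 -0.0011 -2.7772] q [-0.0921  0.3648  1.692   0.0046  1.043   1.4783]
nose now [0.6802 0.0646 0.0643] -> shift [-216.1 -192.    -0.4] rv [-0.005 -0.007  0.132]
```

```bash

python3 -m pendant '[[[0.1,-3,-2.7,0,0,0,0],[0.1,-9,-8,0,0,0,0],[0.1,-16.5,-14.6,0,0,0,0],[0.1,-25.4,-22.6,0,0,0,0],[0.1,-36,-32,0,0,0,0]]]' >/dev/null
for i in 1 2; do python3 -m pendant '[[[0.1,-13,-11.5,0,0,0,0],[0.1,-27,-24,0,0,0,0],[0.1,-41,-36.5,0,0,0,0],[0.1,-55,-48.9,0,0,0,0],[0.1,-69,-61,0,0,0,0]]]'>/dev/null; done
python3 -m pendant '[[[0.1,-11,-10,0,0,0,0],[0.1,-21.7,-19.3,0,0,0,0],[0.1,-30.7,-27.2,0,0,0,0],[0.1,-37.4,-33.2,0,0,0,0],[0.1,-42,-37.4,0,0,0,0]]]' >/dev/null
python3 -m pendant '[[[0.1,0,0,0,0,0,0.02],[0.1,0,0,0,0,0,0.05],[0.1,0,0,0,0,0,0.08],[0.1,0,0,0,0,0,0.11],[0.1,0,0,0,0,0,0.132]]]' >/dev/null
python3 - <<'E'
from h import *
st();nose(bay(-.025,-.042,.014),-7.7,10)
E
```

```text
t 45.55 grasp [0.3761 0.2564 0.096 ] yaw -7.85 pitch -2.2 z [ 0.0387  0.0004 -0.9993] op 0.249 gf 60.05 F [ 0.0016  0.4828 -3.2449] q [ 0.3453  0.1043  2.045  -0.0156  0.9558  2.0618]
nose now [0.463  0.2447 0.0534] -> shift [42.3 -0.8 25.7] rv [-0.006 -0.213 -0.002]
```

```bash

python3 -m pendant '[[[0.1,7,0,5,0,-0.035,0],[0.1,15,0,11,0,-0.075,0],[0.1,25,-1,17,0,-0.12,0],[0.1,34,-1,22,0,-0.165,0],[0.1,42,-1,25.5,-0.005,-0.212,0]]]' >/dev/null
python3 -m pendant '[[[0.1,0,0,0,0,0,0],[0.1,0,0,0,0,0,0]]]' >/dev/null
python3 -m pendant '[[[0.1,7,0,-1,0,-0.035,0],[0.1,14.5,0,-1.9,0,-0.071,0],[0.1,22,0,-3.1,0,-0.106,0],[0.1,29.4,0,-4.4,0,-0.141,0],[0.1,33,0,-5,0,-0.158,0]]]' >/dev/null
python3 -m pendant '[[[0.1,4,0,-0.7,0,-0.018,0],[0.1,8,0,-1.3,0,-0.036,0],[0.1,12,0,-2,0,-0.054,0],[0.1,19,0,-4,0,-0.087,0],[0.1,19,0,-4,0,-0.087,0]]]' >/dev/null
python3 -m pendant '[[[0.1,0,0,0,0,0,0],[0.1,0,0,0,0,0,0],[0.1,0,0,0,0,0,0]]]' >/dev/null
python3 - <<'E'
from h import *
st()
nose(bay(-.058,-.042,.008),-7.7,25)
E
```

```text
t 47.22 grasp [0.4015 0.2535 0.0821] yaw -7.63 pitch 24.01 z [-0.4032  0.0545 -0.9135] op 0.244 gf 60.05 F [-0.2066  0.2459 -2.8907] q [0.2192 0.4248 1.7327 0.1439 1.3818 1.8676]
nose now [0.4608 0.2456 0.0051] -> shift [-26.3   0.5   8.6] rv [ 0.    -0.017  0.001]
```

Same withdrawal and retreat, then detect everything numerically.

```bash
cat >> h.py <<'E'
def blobs(x0,x1,y0,y1,z,test,k=11,s=2000):
    im=ctrl.camera("top");W,H=int((y1-y0)*s),int((x1-x0)*s)
    src=np.float32([px("top",p) for p in((x1,y1,z),(x1,y0,z),(x0,y0,z),(x0,y1,z))])
    M=cv2.getPerspectiveTransform(src,np.float32([[0,0],[W,0],[W,H],[0,H]]))
    m=test(cv2.warpPerspective(im,M,(W,H),flags=2)).astype(np.uint8)*255
    n,_,S,C=cv2.connectedComponentsWithStats(cv2.morphologyEx(m,cv2.MORPH_OPEN,np.ones((k,k))))
    for j in range(1,n):
        if S[j][4]>2000: print("blob wh_mm",S[j][2:4]/s*1e3,"area",S[j][4],"x %.4f y %.4f"%(x1-C[j][1]/s,y1-C[j][0]/s))
sat=lambda im:cv2.cvtColor(im,cv2.COLOR_RGB2HSV)[:,:,1]<75
bright=lambda im:cv2.cvtColor(im,cv2.COLOR_RGB2GRAY)>108
E
python3 -m pendant '[[[0.1,-4,0,0.6,0,0,0],[0.1,-9,0,1.6,0,-0.005,0],[0.1,-15,0,3,0,-0.01,0],[0.1,-21,0,4.6,0,-0.015,0],[0.1,-27,0,6.4,0,-0.017,0]]]'>/dev/null
python3 -m pendant '[[[0.1,-15,0,1,0,0.03,0],[0.1,-40,0,3,0,0.11,0],[0.1,-65,0,5,0,0.19,0],[0.1,-90,0,7,0,0.27,0],[0.1,-114,0,10,0,0.35,0]]]' >/dev/null
python3 -m pendant '[[[0.1,0,15,-10,0,0.04,-0.06],[0.1,0,40,-10,0,0.08,-0.13],[0.1,0,80,-10,0,0.08,-0.13],[0.1,0,120,-10,0,0.08,-0.13],[0.1,0,160,-10,0,0.08,-0.13]]]' >/dev/null
python3 - <<'E'
from h import *
st()
blobs(.5,.7,-.2,.14,.006,sat,15)
blobs(.4,.6,.17,.38,.009,bright)
im=ctrl.camera("top");rect("top",.38,.72,-.2,.48,0.006,1000,"pics/all.png",im)
nose((.55,-.116,.06),0,.5)
E
```

```text
t 48.47 grasp [0.308  0.1046 0.1228] yaw -0.05 pitch 0.3 z [-0.0053  0.0066 -1.    ] op 0.246 gf 60.16 F [ 0.8858 -0.9776 -1.6539] q [-0.0496 -0.2599  2.3111  0.0071  1.0959  1.5187]
blob wh_mm [336.   23.5] area 29478 x 0.6889 y -0.0265
blob wh_mm [60.5 60.5] area 11801 x 0.6155 y -0.1159
blob wh_mm [61.5 61.5] area 11943 x 0.4873 y 0.3254
blob wh_mm [62. 62.] area 12090 x 0.4780 y 0.2440
nose now [0.395  0.1022 0.0765] -> shift [158.3 216.1  14. ] rv [-0.007 -0.004 -0.011]
```

View pics/all.png

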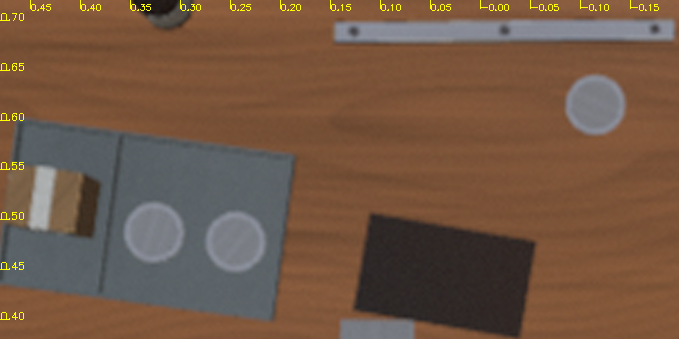

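Both discs lie flat in the bay, at picture pixels (153,232) and (235,242); the last is at (595,104). Fetching it.

```bash
python3 -m pendant '[[[0.1,20,28,0,0,0,0],[0.1,45,62,0,0,0,0],[0.1,70,96,5,0,0,0],[0.1,95,130,9,0,0,0],[0.1,120,164,12,-0.006,-0.004,-0.01]]]' >/dev/null
python3 -m pendant '[[[0.1,20,28,1,0,0,0],[0.1,36,51,2,0,0,0],[0.1,36,51,12,0,0,0],[0.1,36,51,30,0,0,0],[0.1,36,51,42,0,0,0]]]' >/dev/null
python3 -m pendant '[[[0.1,0,0,0,0,0,0],[0.1,0,0,0,0,0,0]]]' >/dev/null
python3 - <<'E'
from h import *
st();nose((.55,-.116,.002),0,.5)
E
```

```text
t 49.62 grasp [ 0.4618 -0.1067  0.0662] yaw 0.46 pitch 0.68 z [-0.0118  0.0021 -0.9999] op 0.245 gf 60.35 F [-0.0645  0.5992 -1.7324] q [-0.476   0.2278  1.9769 -0.0044  0.9484  1.0894]
nose now [ 0.5473 -0.1059  0.0192] -> shift [ 2.2  9.  17.4] rv [-0.002  0.003  0.008]
```

```bash

f() { grep -E 'eef_pos|wrist' | tr '\n' ' '; echo; }
python3 -m pendant '[[[0.1,1,9,4,0,0.002,0.008],[0.1,2,9,9,-0.002,0.002,0.008],[0.1,2,9,14,-0.002,0.002,0.008],[0.1,2,9,17.5,-0.002,0.002,0.008],[0.1,2,9,17.5,-0.002,0.002,0.008]]]'|f
python3 -m pendant '[[[0.1,0,0,0.8,0,0,0],[0.1,0,0,1.2,0,0,0],[0.1,0,0,1.2,0,0,0]]]'|f
for i in 1 2 3; do python3 -m pendant '[[[0.1,0,0,0.4,0,0,0],[0.1,0,0,0.4,0,0,0]]]'|f; done
python3 - <<'E'
from h import *
st()
E
```

```text
eef_pos: [0.4655, -0.1175, 0.2037] wrist_force: [0.0, 0.2, -3.0] 
eef_pos: [0.4659, -0.1177, 0.2033] wrist_force: [0.3, 0.7, -2.5] 
eef_pos: [0.4659, -0.1177, 0.2029] wrist_force: [0.5, -0.7, -2.0] 
eef_pos: [0.4659, -0.1177, 0.2025] wrist_force: [0.4, 0.8, -1.8] 
eef_pos: [0.4659, -0.1177, 0.202] wrist_force: [-0.8, -1.2, -1.6] 
t 50.78 grasp [ 0.4647 -0.1179  0.047 ] yaw -0.1 pitch 0.43 z [-0.0075 -0.0014 -1.    ] op 0.249 gf 60.42 F [-0.7564 -1.2221 -1.5897] q [-0.4936  0.2731  1.9715 -0.0061  0.9029  1.0827]
```

```bash

f() { grep -E 'eef_pos|wrist' | tr '\n' ' '; echo; }
for i in 1 2 3; do python3 -m pendant '[[[0.1,0,0,0.4,0,0,0],[0.1,0,0,0.4,0,0,0]]]'|f; done
python3 -m pendant '[[[0.1,8,0,0,0,0,0],[0.1,16,0,-0.1,0,0,0],[0.1,24,0,-0.1,0,0,0],[0.1,32,0,-0.2,0,0,0],[0.1,40,0,-0.3,0,0,0]]]'|f
```

```text
eef_pos: [0.4659, -0.1177, 0.2016] wrist_force: [0.1, -0.5, -2.3] 
eef_pos: [0.4659, -0.1177, 0.2012] wrist_force: [-1.0, 0.1, -2.5] 
eef_pos: [0.466, -0.1178, 0.2012] wrist_force: [-1.7, 1.0, 3.0] 
eef_pos: [0.5068, -0.1179, 0.2012] wrist_force: [-2.5, 0.4, 6.3]
```

```bash

f() { grep -E 'eef_pos|wrist' | tr '\n' ' '; echo; }
for i in 1 2; do python3 -m pendant '[[[0.1,6,0,0,0,0,0],[0.1,12,0,0,0,0,0],[0.1,18,0,-0.1,0,0,0],[0.1,24,0,-0.1,0,0,0],[0.1,30,0,-0.2,0,0,0]]]'|f;done
python3 -m pendant '[[[0.1,4,0,0,0,0,0],[0.1,8,0,0,0,0,0],[0.1,12,0,0,0,0,0],[0.1,16,0,-0.1,0,0,0],[0.1,20,0,-0.1,0,0,0]]]'|f
for i in 1 2 3 4; do python3 -m pendant '[[[0.1,1,0,0,0,0,0],[0.1,2,0,0,0,0,0]]]'|f;done
```

```text
eef_pos: [0.5367, -0.1179, 0.2012] wrist_force: [-2.4, -1.3, 6.9] 
eef_pos: [0.5667, -0.1179, 0.2012] wrist_force: [-3.6, -0.6, 6.7] 
eef_pos: [0.5866, -0.1179, 0.2012] wrist_force: [-3.9, -0.5, 7.1] 
eef_pos: [0.5885, -0.1179, 0.2012] wrist_force: [-4.3, -0.6, 7.5] 
eef_pos: [0.5904, -0.1179, 0.2012] wrist_force: [-3.3, -0.4, 8.0] 
eef_pos: [0.592, -0.1179, 0.2012] wrist_force: [-9.1, 0.2, 13.0] 
eef_pos: [0.5928, -0.118, 0.2011] wrist_force: [-19.6, -1.5, 20.2]
```

```bash

python3 -m pendant '[[[0.1,-1,0,0,0,0,0],[0.1,-3,0,0,0,0,0],[0.1,-5,0,0,0,0,0],[0.1,-6,0,-1,0,0,0],[0.1,-6,0,-3,0,0.005,0]]]'>/dev/null
python3 -m pendant '[[[0.1,0,0,-3,0,0.008,0],[0.1,0,0,-8,0,0.016,0],[0.1,0,0,-14,0,0.024,0],[0.1,0,0,-21,0,0.032,0],[0.1,0,0,-30,0,0.04,0]]]'>/dev/null
python3 -m pendant '[[[0.1,0,0,-9,0,0,0],[0.1,0,0,-18,0,0,0],[0.1,0,0,-25,0,0,0],[0.1,0,0,-25,0,0,0]]]'>/dev/null
python3 - <<'E'
from h import *
st();nose(bay(.028,0,.06),-7.7,-2)
E
```

```text
t 54.78 grasp [ 0.5941 -0.1186  0.1064] yaw -0.08 pitch -2.35 z [ 0.0409 -0.003  -0.9992] op 0.243 gf 60.34 F [-0.5623 -0.5785 -2.5555] q [-0.3993  0.3849  1.6647  0.0151  1.0531  1.1657]
nose now [ 0.6819 -0.1188  0.0639] -> shift [-159.9 -409.6   -4.4] rv [-0.002 -0.006  0.133]
```

```bash

python3 -m pendant '[[[0.1,-1.5,-3.7,0,0,0,0],[0.1,-4.4,-11.2,0,0,0,0],[0.1,-8,-20.5,0,0,0,0],[0.1,-12.4,-31.7,0,0,0,0],[0.1,-17.5,-44.7,0,0,0,0]]]' >/dev/null
for i in 1 2 3 4; do python3 -m pendant '[[[0.1,-6,-15.6,0,0,0,0],[0.1,-12.2,-31.3,-0.3,0,0,0],[0.1,-18.3,-46.9,-0.6,0,0,0],[0.1,-24.5,-62.6,-0.8,0,0,0],[0.1,-30.6,-78.2,-1,0,0,0]]]'>/dev/null; done
python3 -m pendant '[[[0.1,-5.5,-14,0,0,0,0],[0.1,-10.6,-27,0,0,0,0],[0.1,-15,-38.2,0,0,0,0],[0.1,-18.2,-46.6,0,0,0,0],[0.1,-20.4,-52.1,0,0,0,0]]]' >/dev/null
python3 -m pendant '[[[0.1,0,0,0,0,0,0.02],[0.1,0,0,0,0,0,0.05],[0.1,0,0,0,0,0,0.08],[0.1,0,0,0,0,0,0.11],[0.1,0,0,0,0,0,0.132]]]' >/dev/null
python3 - <<'E'
from h import *
st();nose(bay(.028,0,.022),-7.7,10)
blobs(.5,.67,-.2,.14,.006,sat,15)
E
```

```text
t 57.7 grasp [0.4334 0.2913 0.1012] yaw -7.83 pitch -2.14 z [ 0.0375 -0.0018 -0.9993] op 0.245 gf 60.38 F [ 0.9048 -0.3946 -2.6841] q [ 0.3733  0.2357  1.8756 -0.0183  0.9962  2.0904]
nose now [0.5203 0.2795 0.0584] -> shift [43.2 -0.3 22.8] rv [-0.003 -0.212 -0.002]
```

```bash

python3 -m pendant '[[[0.1,7,0,4,0,-0.035,0],[0.1,15,0,9,0,-0.075,0],[0.1,25,0,14.5,0,-0.12,0],[0.1,34,0,19,0,-0.165,0],[0.1,43,0,22.5,-0.003,-0.212,0]]]' >/dev/null
python3 -m pendant '[[[0.1,0,0,0,0,0,0],[0.1,0,0,0,0,0,0]]]' >/dev/null
python3 -m pendant '[[[0.1,7,0,-1,0,-0.035,0],[0.1,14.5,0,-1.9,0,-0.071,0],[0.1,22,0,-3.1,0,-0.106,0],[0.1,29.4,0,-4.4,0,-0.141,0],[0.1,33,0,-5,0,-0.158,0]]]' >/dev/null
python3 -m pendant '[[[0.1,4,0,-0.7,0,-0.018,0],[0.1,8,0,-1.3,0,-0.036,0],[0.1,12,0,-2,0,-0.054,0],[0.1,19,0,-4,0,-0.087,0],[0.1,19,0,-4,0,-0.087,0]]]' >/dev/null
python3 -m pendant '[[[0.1,0,0,0,0,0,0],[0.1,0,0,0,0,0,0],[0.1,0,0,0,0,0,0]]]' >/dev/null
python3 - <<'E'
from h import *
st()
nose(bay(.010,0,.014),-7.7,25);nose(bay(-.035,0,.018),-7.7,25);nose(bay(-.1,0,.06),-7.7,5)
E
```

```text
t 59.42 grasp [0.46   0.2878 0.0904] yaw -7.62 pitch 24.03 z [-0.4035  0.0544 -0.9133] op 0.243 gf 60.41 F [-0.8376 -0.5998 -2.2355] q [0.2523 0.5345 1.5459 0.1551 1.4542 1.9073]
nose now [0.5193 0.2799 0.0134] -> shift [-12.1   0.4   4.8] rv [ 0.    -0.017  0.001]
nose now [0.5193 0.2799 0.0134] -> shift [-54.8   0.4  19.4] rv [ 0.    -0.017  0.001]
nose now [0.5193 0.2799 0.0134] -> shift [-195.5    0.2   48. ] rv [-0.     0.332  0.001]
```

```bash

python3 -m pendant '[[[0.1,-4,0,1,0,-0.003,0],[0.1,-9,0,3,0,-0.008,0],[0.1,-15,0,5.4,0,-0.012,0],[0.1,-21,0,7.6,0,-0.017,0],[0.1,-27,0,9.8,0,-0.017,0]]]' >/dev/null
python3 -m pendant '[[[0.1,-7,0,2,0,0,0],[0.1,-14,0,5,0,0,0],[0.1,-21,0,7.5,0,0,0],[0.1,-28,0,10,0,0,0],[0.1,-38,0,12,0,0,0]]]' >/dev/null
python3 - <<'E'
from h import *
st();nose(bay(-.1,0,.06),-7.7,5)
E
```

```text
t 60.25 grasp [0.3898 0.2971 0.0987] yaw -7.64 pitch 25.02 z [-0.419   0.0567 -0.9062] op 0.253 gf 60.47 F [-0.0714  0.0719 -2.0406] q [0.2955 0.4252 1.6949 0.1791 1.425  1.9374]
nose now [0.4477 0.2894 0.0207] -> shift [-129.6    0.1   29. ] rv [-0.     0.349  0.001]
```

```bash

python3 -m pendant '[[[0.1,-24,0,4,0,0.05,0],[0.1,-50,0,9,0,0.12,0],[0.1,-77,0,15,0,0.19,0],[0.1,-104,0,22,0,0.27,0],[0.1,-129,0,29,0,0.35,0]]]' >/dev/null
python3 -m pendant '[[[0.1,0,15,-15,0,0.04,0],[0.1,0,40,-30,0,0.08,0],[0.1,0,75,-30,0,0.085,0],[0.1,0,110,-30,0,0.085,0],[0.1,0,140,-30,0,0.085,0]]]' >/dev/null
for i in 1 2; do python3 -m pendant '[[[0.1,10,0,0,0,0,-0.11],[0.1,25,0,0,0,0,-0.22],[0.1,40,0,0,0,0,-0.34],[0.1,50,0,0,0,0,-0.46],[0.1,50,0,0,0,0,-0.58]]]'>/dev/null;done
python3 -m pendant '[[[0.1,0,0,0,0,0,-0.11],[0.1,0,0,0,0,0,-0.22],[0.1,0,0,0,0,0,-0.34],[0.1,0,0,0,0,0,-0.38],[0.1,0,0,0,0,0,-0.38]]]'>/dev/null
python3 - <<'E'
from h import *
st();go((.4367,.029,.06),81,0)
print("bay");blobs(.4,.6,.17,.38,.009,bright)
for d in((.4873,.3254),(.4780,.2440)): print((np.array(d)-B)@np.c_[BX,BY])
E
```

```text
t 62.33 grasp [0.4049 0.1816 0.1422] yaw 80.68 pitch -0.03 z [-0.0022  0.001  -1.    ] op 0.241 gf 60.57 F [ 1.1983  0.0192 -1.9701] q [0.1521 0.0185 2.0214 0.0014 1.1037 0.3142]
t 62.33 shift [-145.4   55.9   82. ] rv [-0.002 -0.001 -0.006]
bay
blob wh_mm [62. 61.] area 12037 x 0.5425 y 0.2793
blob wh_mm [61.5 41. ] area 7684 x 0.4969 y 0.3258
blob wh_mm [52. 23.] area 3161 x 0.4978 y 0.2467
blob wh_mm [112.5  36.5] area 9666 x 0.4274 y 0.2642
[-0.0111  0.0413]
[-0.0094 -0.0406]
```

```bash

python3 -m pendant '[[[0.1,-29,11,0,0,0,0],[0.1,-58,22,0,0,0,0],[0.1,-87,33,15,0,0,0],[0.1,-116,45,35,0,0,0],[0.1,-145,56,60,0,0,-0.006]]]' >/dev/null
python3 -m pendant '[[[0.1,0,0,10,0,0,0],[0.1,0,0,20,0,0,0],[0.1,0,0,20,0,0,0],[0.1,0,0,20,0,0,0]]]' >/dev/null
python3 - <<'E'
from h import *
st();go((.4367,.029,.047),81,0)
E
```

```text
t 63.13 grasp [0.4365 0.0303 0.0619] yaw 80.95 pitch -0.05 z [-0.0029  0.0013 -1.    ] op 0.244 gf 60.46 F [ 0.193   0.0679 -1.6298] q [-0.2038  0.1584  2.0746  0.0009  0.9117 -0.0464]
t 63.13 shift [-1.1 -0.1 14.8] rv [-0.003 -0.001 -0.001]
```

```bash

f() { grep -E 'eef_pos|wrist|open' | tr '\n' ' '; echo; }
python3 -m pendant '[[[0.1,-1,0,5,-0.003,0,0],[0.1,-1,0,10,-0.003,0,0],[0.1,-1,0,14,-0.003,0,0],[0.1,-1,0,15,-0.003,0,0],[0.1,-1,0,15,-0.003,0,0]]]' |f
for i in 1 2 3 4; do python3 -m pendant '[[[0.1,0,0,0.4,0,0,0],[0.1,0,0,0.4,0,0,0]]]' |f; done
```

```text
eef_pos: [0.4371, 0.0286, 0.2018] wrist_force: [0.6, -0.0, -2.9] opening: 0.248 
eef_pos: [0.4373, 0.0283, 0.2018] wrist_force: [0.1, -0.0, -2.0] opening: 0.245 
eef_pos: [0.4374, 0.0282, 0.2015] wrist_force: [-0.6, 0.3, 0.3] opening: 0.245 
eef_pos: [0.4376, 0.0282, 0.2013] wrist_force: [0.1, 2.3, 4.9] opening: 0.253 
eef_pos: [0.4376, 0.0282, 0.2012] wrist_force: [-1.6, 1.7, 8.5] opening: 0.251
```

Blade is on the mat. Open, rise and check.

```bash

python3 -m pendant '[[[0.2,0,0,-0.6,0,0,0],[0.3,0,0,-0.6,0,0,0],[0.4,0,0,-0.6,0,0,0],[0.6,0,0,-0.6,0,0,0],[0.8,0,0,-0.6,0,0,0]]]' >/dev/null
python3 -m pendant '[[[1,0,0,0,0,0,0],[1,0,0,0,0,0,0],[1,0,0,-10,0,0,0],[1,0,0,-25,0,0,0],[1,0,0,-45,0,0,0]]]' >/dev/null
python3 -m pendant '[[[1,0,0,-35,0,0,0],[1,0,0,-70,0,0,0],[1,0,0,-105,0,0,0],[1,0,0,-140,0,0,0],[1,0,0,-170,0,0,0]]]' >/dev/null
python3 -m pendant '[[[1,0,35,0,0,0,0],[1,0,70,0,0,0,0],[1,0,100,0,0,0,0],[1,0,120,0,0,0,0],[1,0,120,0,0,0,0]]]' 
python3 - <<'E'
from h import *
blobs(.4,.6,.17,.38,.009,bright)
im=ctrl.camera("scene");cv2.imwrite("pics/end.png",cv2.resize(im[90:350,130:460],None,fx=2.3,fy=2.3,interpolation=2)[:,:,::-1])
E
```

```text
time_s: 65.88
eef_pos: [0.5579, 0.0084, 0.4169]
eef_rot: [0.001, 0.761, 0.649, 0.001]
wrist_force: [-1.0, 0.2, 0.1]
opening: 1.0
grasp_force: 0.0
blob wh_mm [61.5 61. ] area 11925 x 0.5426 y 0.2793
blob wh_mm [61.5 61.5] area 11899 x 0.4873 y 0.3254
blob wh_mm [61.5 62. ] area 12045 x 0.4780 y 0.2440
```

View pics/end.png

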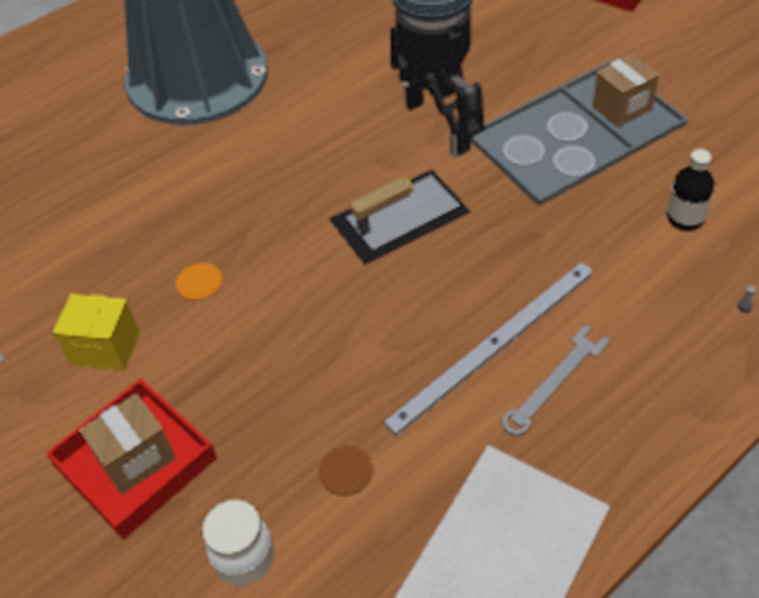

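All items look placed: discs at (523,150), (567,126) and (574,161), the trowel on its mat at (400,215), and the cartons at (625,90) and (128,440). One last numeric check of the cartons before handing in.

```bash
python3 - <<'E'
from h import *
white=lambda im:(im.min(2)>135)
for n,(a,b,c,d),t in(("bay",(.42,.6,.34,.5),(.5113,.4197)),("bin",(.44,.6,-.5,-.35),(.52,-.4265))):
    print(n,t);blobs(a,b,c,d,.073,white,5)
E
```

```text
bay (0.5113, 0.4197)
blob wh_mm [24.5 60. ] area 4066 x 0.5145 y 0.4185
bin (0.52, -0.4265)
blob wh_mm [19.  58.5] area 3883 x 0.5208 y -0.4273
```

```bash
python3 -c "from bench import ctrl;print(ctrl.hand_in())"
```

```text
the job is handed in; nothing more can be done
None
```

I handed the job in with all three discs flat in the larger bay, the heavier carton (about 0.6 kg, against 0.3 kg) in the smaller bay, the lighter in the red bin, and the trowel back on its mat; the hand-in returned no verdict, and while easing the grip I once let the lighter carton slip about 20 mm onto the bench.

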